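# Lay out the hospice bedside drawer for the evening dose

## Task

Lay out the bedside drawer for the evening dose: first seat the clear tablet tray fully down over both pins of the swing arm's carrier plate (either way round), and only then stand the steel medicine cup upright in the tray's one large pocket. In the open drawer, stand the cobalt dropper bottle midway between the yellow sharps tub and the ampoule cradle, in line with them, so that they keep it from toppling - it is glass, so keep it upright and set it down rather than drop it - and lay the steel ampoule snapper a finger's width or two in front of the cradle (on the side of the drawer front), centred on it and parallel to the drawer front. Leave the amber tablet bottle and the pulse oximeter where they are.

Things in the scene. Friction and masses are not known exactly. Their poses are not given: they have to be found in the camera images.
- tablet_tray: Loose clear acrylic tray, 170 g. Origin: underside centre; x along its 196 mm, y across 70 mm. Base 6 mm thick, an 11 mm through hole at x = -85 and at +85 mm. Walls to z 16 mm round the middle 150 mm. Lift by the upright bar across its middle: 12 mm thick in x, 50 mm in y, top at z 52 mm. Large pocket 66 x 64 mm, centre x = -39 mm, floor z 6 mm; four small ones at +x. Starts right of drawer.
- medicine_cup: Loose steel medicine cup, open, 40 mm across the rim, slightly narrower at the foot, 46 mm high, 50 g. Origin: centre of its underside, z up. Starts upright on the worktop in front of the drawer.
- dropper_bottle: Loose cobalt-blue glass dropper bottle, 80 g: round body 33 mm diameter up to 54 mm, then shoulder, black collar and narrow rubber bulb to 98 mm. Origin: centre of its underside, z up. Starts upright on the worktop in front of the drawer.
- ampoule_snapper: Loose steel ampoule snapper: a flat-sided sleeve with a dark mouth at each end, 72 mm long (its x) by 16 by 16 mm, 90 g. Origin: centre of its underside, z up. Starts lying on the worktop in front of the drawer.
- carrier_plate: Plate on the swing arm left of the drawer. Origin: centre of its upper face, 74 mm above the worktop; x along its 196 mm; 46 mm wide. Pins: round, 8 mm diameter, 14 mm high, tapered tip, at x = -85 mm; diamond, 8 mm in y, 4 mm in x, 12 mm high, roof tip, at x = +85 mm. Stiff upright hinges at its centre and 115 mm off yield only to a 17 N sideways push. Seated, tray and plate origins meet.
- sharps_tub: Yellow plastic sharps tub with a snap lid, fixed in the drawer; round, 85 mm across the lid, 77 mm high. Origin: centre of its underside, on the mat; x points to the drawer's back, z up. It and the ampoule cradle stand side by side, centres 205 to 225 mm apart, either one on the left.
- ampoule_cradle: White cradle with five glass ampoules lying in it, fixed in the drawer; 70 mm deep (x), 92 mm wide (y), 22 mm high. Origin: centre of its underside, on the mat; +x points to the drawer's back, so its front edge is at x = -35 mm; z up.
- drawer: Open drawer, fixed. Origin: under the centre of its inside, at worktop height z = 0; +x to its back, y to its left. Inside 220 mm deep, 360 mm wide; the grey mat's upper face is 12 mm above the worktop. Side and back walls 10 mm thick, tops at 48 mm; front panel x = -110 to -126 mm, 430 mm wide, top at 57 mm, with a low lip pull. The cabinet behind begins at x = +145 mm, top at 100 mm.
- amber_bottle: Loose stout amber glass tablet bottle with a wide cap, 42 mm diameter, 62 mm high; a bystander, to be left alone. Origin: centre of its underside. It stands among the loose things in front of the drawer.
- oximeter: Loose fingertip pulse oximeter, 58 by 32 by 31 mm, white and grey with a black display; a bystander lying on the mat in front of the sharps tub, to be left alone. Origin: centre of its underside.
Mind the look-alikes: they are no part of the job. There is more than one size of the ampoule_snapper; the one meant has the size given above.

How it is judged:
By the outcome, as a careful person would: the job done as asked, in the order asked, and still so for the second after the job is handed in, with the robot touching nothing.
It also fails if it takes over 133 s, if anything falls off the work surface, if the arm or the gripper's body presses on something with over 40 N, if the wrist force passes 120 N, or if a joint passes its speed limit or range.

## Robot

A 7-joint arm with a two-finger parallel gripper is mounted at the origin on the work surface. World frame = base frame: x ahead of the robot, y to its left, z up, the work surface at z = 0. Lengths are in m, angles in rad, forces in N, time in s.
With the tool pointing down it reaches from about 0.4 to 0.85 m from the base axis. Payload 4.4 kg.
Tool frame: the origin (TCP) lies midway between the tips of the shut fingers; the grasp point (between the pads) lies manip.grip_point_offset behind it (manip.grip_point_offset is the distance from the TCP to the grasp point, in m); z points along the fingers, y is the line along which they close (so a half turn about z gives the same grasp; the last joint's range is limited). The gripper opens to 94 mm and grips with 3 to 60 N. Pads are 16 mm wide; open, the fingers measure 119 mm over their backs; the gripper's body (75 mm by 177 mm) begins 78 mm behind the grasp point.
Start: joints at [-1.176, 0.628, 0.038, 1.517, -0.027, 0.996, -0.02], TCP at [0.289, 0.582, 0.172] pointing down, gripper open.
Joint ranges: [-3.06, 3.06], [-0.37, 2.12], [-1.25, 1.32], [0.18, 2.47], [-1.1, 4.24], [0.23, 1.98], [-2.94, 2.94]. Speed limits (rad/s): [2.57, 2.57, 3.14, 3.14, 3.14, 3.14, 3.14].

## Interface

Orientations are given as a unit quaternion [w, x, y, z].
In Python, from cell import manip gives the robot as it stands.
- The arm moves only by the shell command python3 -m creep 'ROWS' [FORCE]. ROWS is JSON, a list of rows, each a list of 3 entries, a list of its own where there are three numbers: the shift along the tool's x, y, z in cm, then the turn, a rotation vector about the tool's x, y, z in rad, then the finger opening in cm, from 0 to 9.4. A call has 1 to 12 rows; each row shifts and turns the commanded pose from where the row before left it, along the tool's axes as they then stand; what a row does not reach is not made up. A row lasts 1/10 s, in which the tool goes at most 50 mm and 8.59 degrees, less where a joint would pass 70% of its speed; a pose out of reach is approached as far as the arm can. A call is refused whole if a number of a shift passes 5 or a number of a turn 0.15, either way. A call with a gripper value outside its range is refused whole. The fingers move at their own pace and stop on an object; FORCE is the grip in N (left out, the last holds). Time passes only in rows, so rows that do not move let the fingers close. It gives the time, the measured TCP pose, the force, the opening and the grip force at its end, in the units of the state.
- manip.read_state(): the state, without advancing time (a new reading comes with each control period).
- manip.camera(name): name is "scene" or "top"; returns a dict with "frame" (420x560x3 uint8, blue, green, red), "vertical_fov" (degrees; the focal length in pixels is half the picture's height over the tangent of half this angle, whatever the lens; pixels are square), "cx", "cy" (the principal point, pixels), "R" (3x3) and "t" (3): a world point X has camera coordinates R X + t. Camera axes: x right, y down, z forward; pixel columns grow to the right and rows downward; lengths in m; the calibration is good to about 2 mm. A picture is of the moment at which its call begins. There is no depth.
- manip.close_job(): hands the job in; it is judged then, once.
The state is a dict: "t": time; "joints": joint angles; "joint_velocities": joint speeds; "effort": joint torques, N m; "tool_pos": TCP position; "tool_rot": TCP orientation; "wrist_force": force on the tool from outside, world axes, zero at the start; "moment": the same for the moment, N m; "grip_width": finger opening in m; "grasp_force": force on a finger pad.
Only numpy, scipy, OpenCV 4.12 (cv2) and the standard library are available. Lean on these libraries where they do the work, as an engineer would, in place of code of your own. Each camera call takes 0.05 s, during which the arm holds its last target. There are 200 camera calls.

## Working session

There is one attempt and no reset: what is moved stays moved. The work goes in short steps, Python scripts to look and compute and a shell command to move; the robot and the scene stay as the last step left them, time stands still between calls to the robot, and variables do not carry over. Pictures are saved under pics/ and viewed, at most 14 in all, crops included, and the job is handed in when it is done.

```bash
ls; mkdir -p pics; cat > h.py <<'E'
import numpy as np, cv2
from cell import manip
def cam(n):
    c=manip.camera(n); c['f']=210/np.tan(np.radians(c['vertical_fov'])/2); c['R']=np.array(c['R']);c['t']=np.array(c['t']); return c
def ray(c,u,v,z):
    d=c['R'].T@np.array([(u-c['cx'])/c['f'],(v-c['cy'])/c['f'],1]); o=-c['R'].T@c['t']
    return o+d*(z-o[2])/d[2]
def proj(c,X):
    p=c['R']@np.array(X)+c['t']; return c['f']*p[0]/p[2]+c['cx'],c['f']*p[1]/p[2]+c['cy']
E
python3 - <<'E'
from h import *
for n in('scene','top'):
    c=cam(n); cv2.imwrite(f'pics/{n}0.png',cv2.resize(c['frame'],(800,600),interpolation=cv2.INTER_CUBIC))
    print(n,c['f'],c['cx'],c['cy'],-c['R'].T@c['t'],c['R'].round(3).tolist(), [k for k in c])
s=manip.read_state();print(s['tool_pos'],s['tool_rot'],s['t'],manip.grip_point_offset)
E
```

```text
pics
scene 498.61560059188605 280.89591676510173 204.98109226437768 [1.27777538 0.08875909 0.95818667] [[-0.155, 0.988, 0.02], [0.747, 0.13, -0.652], [-0.646, -0.086, -0.758]] ['frame', 'vertical_fov', 'cx', 'cy', 'R', 't', 'f']
top 426.23266817171213 279.06341027862834 207.67511247552724 [3.51146707e-01 6.80877849e-04 9.18649107e-01] [[-0.036, -0.999, 0.004], [-0.977, 0.035, -0.21], [0.21, -0.012, -0.978]] ['frame', 'vertical_fov', 'cx', 'cy', 'R', 't', 'f']
[0.28872155 0.58165093 0.17158131] [-1.80764654e-04  2.28362392e-01  9.73575850e-01 -8.05422121e-04] 0.1 0.0188
```

View pics/scene0.png

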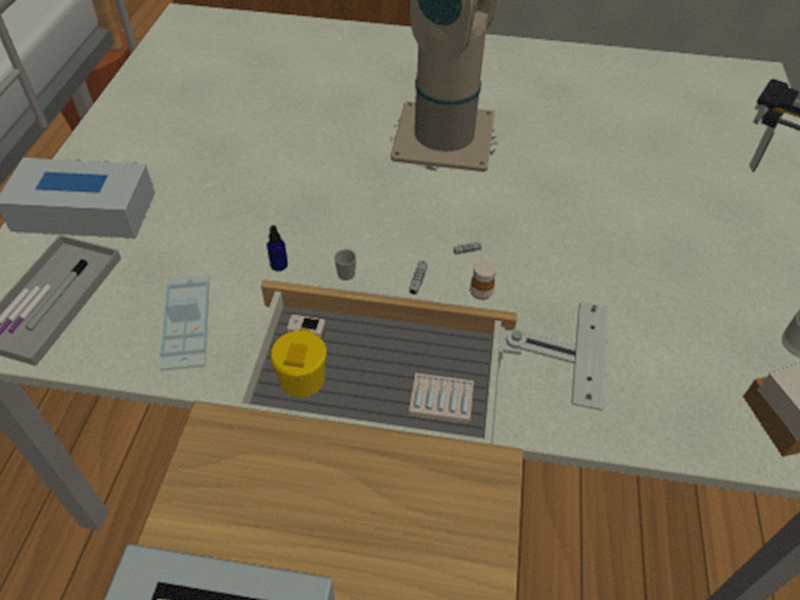

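View pics/top0.png

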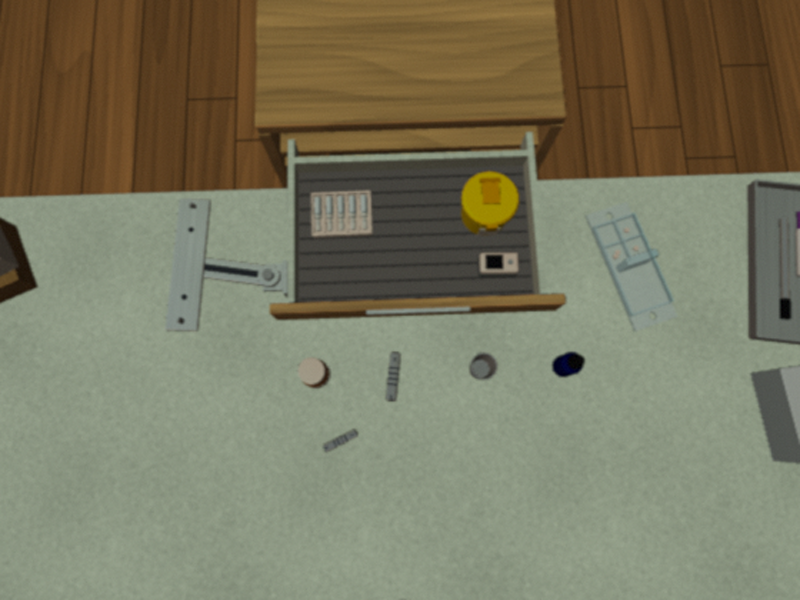

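The top view shows the plate at left (~188,265), the cradle (340,213), tub (490,200), tray (632,268), amber bottle (313,373), cup (482,366), dropper (568,363) and two snappers: a long one (393,375) and a short one (340,440). I'll zoom in on these.

```bash
python3 - <<'E'
from h import *
t=cam('top');s=cam('scene')
def crop(c,x,y,w=100,h=75): return cv2.resize(c['frame'][y:y+h,x:x+w],(400,300),interpolation=cv2.INTER_CUBIC)
m=np.vstack([np.hstack([crop(t,85,160-22,100*1,75*1) ,crop(t,400,145)]),np.hstack([crop(t,200,115),crop(t,200,240)])])
cv2.imwrite('pics/m1.png',m)
m=np.vstack([np.hstack([crop(s,355,210),crop(s,80,188)]),np.hstack([crop(s,270,160),crop(s,170,150)])])
cv2.imwrite('pics/m2.png',m)
E
```

```text
(no output)
```

View pics/m1.png

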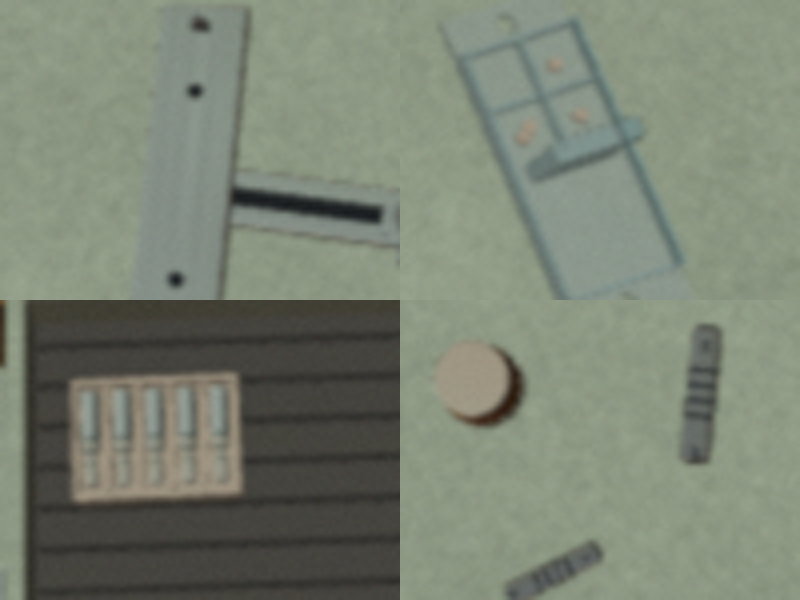

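View pics/m2.png

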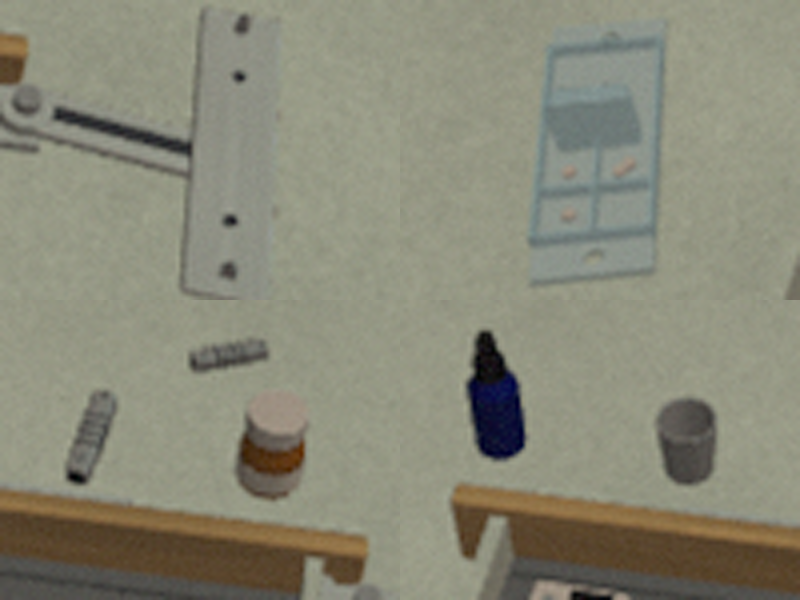

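The plate's pins and two dark holes, the tray's outline, bar and holes, and the cradle all show clearly; the long snapper is top mosaic (700,393). The tray's four small pockets point away from the robot and its large pocket points toward it. Next I'll measure.

```bash
python3 - <<'E'
from h import *
t=cam('top');s=cam('scene')
P=lambda *a:print(*[np.round(x,4).tolist() if isinstance(x,np.ndarray) else x for x in a])
def dark(c,u,v,r=5):
    g=c['frame'][...,:].mean(2); u0,v0=int(round(u)),int(round(v)); w=g[v0-r:v0+r+1,u0-r:u0+r+1]; w=np.clip(np.median(w)-12-w,0,None)
    yy,xx=np.mgrid[v0-r:v0+r+1,u0-r:u0+r+1]; return (w*xx).sum()/w.sum(),(w*yy).sum()/w.sum()
print('plate holes z=.074')
for c,l in((t,[(133.75,160.75),(129,208)]),(s,[(414.7,229),(412.5,265)])):
    q=[ray(c,*dark(c,*p,3),.074) for p in l]; P(q[0],q[1],'mid',(q[0]+q[1])/2,'ang',np.degrees(np.arctan2(*(q[0]-q[1])[1::-1])),np.linalg.norm(q[0]-q[1]))
print('pins z=.081')
for c,l in((t,[(135,144),(126.7,224)]),(s,[(415.5,215.5),(412,277.5)])):
    q=[ray(c,*dark(c,*p,4),.081) for p in l]; P(q[0],q[1],'mid',(q[0]+q[1])/2,np.linalg.norm(q[0]-q[1]),np.degrees(np.arctan2(*(q[0]-q[1])[1::-1])))
def mask(c,f,roi):
    m=np.zeros(c['frame'].shape[:2],np.uint8); x,y,w,h=roi; B,G,R=[c['frame'][...,i].astype(int) for i in range(3)]
    m[y:y+h,x:x+w]=(f(B,G,R)*255).astype(np.uint8)[y:y+h,x:x+w]
    m=cv2.morphologyEx(m,cv2.MORPH_CLOSE,np.ones((3,3)))
    k=max(cv2.findContours(m,0,cv2.CHAIN_APPROX_NONE)[0],key=cv2.contourArea); return k[:,0]
def rect(c,k,z):
    w=np.array([ray(c,*p,z)[:2] for p in k],np.float32); return cv2.minAreaRect(w)
print('tray');
for c,roi in((t,(400,140,85,95)),(s,(100,185,60,80))):
    k=mask(c,lambda B,G,R:(B>G+1)&(B>R+8),roi); print(len(k),rect(c,k,.003),k.min(0),k.max(0))
print('snap')
for c,rois in((t,[(262,240,30,45),(220,295,35,25)]),(s,[(280,175,25,35),(310,165,35,17)])):
  for roi in rois:
    k=mask(c,lambda B,G,R:(G-B<8)&(G<125)|(G<80),roi); print(rect(c,k,.014))
print('cradle top', rect(t,mask(t,lambda B,G,R:R>115,(205,125,60,50)),.022*.7+.012), rect(s,mask(s,lambda B,G,R:(R>110),(280,250,60,50)),.03))
for c,roi in((t,(315,110,60,60)),(s,(180,225,60,60))):
    k=mask(c,lambda B,G,R:(R>B+90),roi); print('tub',rect(c,k,.089),k.min(0),k.max(0))
for c,roi in((t,(370,230,60,50)),(s,(180,150,30,50))):
    k=mask(c,lambda B,G,R:(B>R+40)&(B>G+30),roi); P('drop',k.mean(0),ray(c,*k.mean(0),.027),rect(c,k,.0));print(k.min(0),k.max(0))
E
```

```text
plate holes z=.074
[0.6433, 0.2888, 0.074] [0.5434, 0.2949, 0.074] mid [0.5933, 0.2919, 0.074] ang -3.519828605729157 0.1000868487796767
[0.5424, 0.2965, 0.074] [0.6422, 0.2899, 0.074] mid [0.5923, 0.2932, 0.074] ang 176.23428062366497 0.1000903017100791
pins z=.081
[0.6767, 0.2848, 0.081] [0.508, 0.2954, 0.081] mid [0.5924, 0.2901, 0.081] 0.16908705236124924 -3.5881578709814046
[0.5097, 0.2972, 0.081] [0.679, 0.2871, 0.081] mid [0.5944, 0.2921, 0.081] 0.16960223800842797 176.581936784571
trayTraceback (most recent call last):
  File "<stdin>", line 22, in <module>
  File "<stdin>", line 17, in mask
ValueError: max() iterable argument is empty
```

```bash
python3 - <<'E'
from h import *
t=cam('top');s=cam('scene')
cv2.imwrite('/tmp/t.png',t['frame']);cv2.imwrite('/tmp/s.png',s['frame'])
print('tray px bgr',t['frame'][215,445],t['frame'][190,410],t['frame'][200,435])
def mask(c,f,roi):
    m=np.zeros(c['frame'].shape[:2],np.uint8); x,y,w,h=roi; F=cv2.GaussianBlur(c['frame'],(3,3),0); B,G,R=[F[...,i].astype(int) for i in range(3)]
    m[y:y+h,x:x+w]=(f(B,G,R)*255).astype(np.uint8)[y:y+h,x:x+w]
    m=cv2.morphologyEx(m,cv2.MORPH_CLOSE,np.ones((3,3)))
    ks=cv2.findContours(m,0,cv2.CHAIN_APPROX_NONE)[0]
    return max(ks,key=cv2.contourArea)[:,0] if ks else np.zeros((1,2),int)
def rect(c,k,z):
    r=cv2.minAreaRect(np.array([ray(c,*p,z)[:2] for p in k],np.float32)); return [np.round(x,4).tolist() for x in r]
print('tray');
for c,roi in((t,(400,140,85,95)),(s,(100,185,60,80))):
    k=mask(c,lambda B,G,R:(B-R>4),roi); print(len(k),rect(c,k,.003),k.min(0),k.max(0))
print('snap')
for c,rois in((t,[(262,240,30,45),(220,295,35,25)]),(s,[(280,175,25,35),(310,165,35,17)])):
  for roi in rois:
    k=mask(c,lambda B,G,R:(G<110),roi); print(rect(c,k,.014))
print('cradle top', rect(t,mask(t,lambda B,G,R:R>115,(210,125,55,50)),.03), rect(s,mask(s,lambda B,G,R:(R>110),(280,255,53,45)),.03))
for c,roi in((t,(315,110,60,60)),(s,(180,225,60,60))):
    k=mask(c,lambda B,G,R:(R>B+90),roi); print('tub',rect(c,k,.089),k.min(0),k.max(0))
for c,roi in((t,(370,230,60,50)),(s,(180,150,30,50))):
    k=mask(c,lambda B,G,R:(B>R+40)&(B>G+30),roi); print('drop',k.mean(0),ray(c,*k.mean(0),.027),k.min(0),k.max(0))
for c,roi in((t,(322,240,30,30)),(s,(225,170,30,30))):
    k=mask(c,lambda B,G,R:G<125,roi); print('cup',rect(c,k,.046),k.min(0),k.max(0))
E
```

```text
tray px bgr [140 153 139] [134 154 144] [139 149 135]
tray
184 [[0.5887, -0.3788], [0.1544, 0.0821], 16.651] [415 149] [470 221]
154 [[0.5798, -0.3759], [0.1608, 0.0713], 16.9481] [113 196] [145 249]
snap
[[0.4252, 0.003], [0.0153, 0.0702], 82.1992]
[[0.3362, 0.082], [0.0109, 0.051], 24.1419]
[[0.4316, 0.0046], [0.0172, 0.0793], 84.4798]
[[0.3444, 0.0827], [0.0174, 0.0511], 25.1627]
cradle top [[0.6773, 0.0739], [0.0696, 0.0913], 0.5027] [[0.6809, 0.0756], [0.0731, 0.0933], 0.6514]
tub [[0.6685, -0.1456], [0.0807, 0.0855], 86.6826] [323 120] [362 159]
tub [[0.6955, -0.141], [0.1169, 0.079], 12.9493] [190 231] [227 276]
drop [395.27272727 255.36363636] [ 0.43167521 -0.2494461   0.027     ] [393 250] [399 260]
drop [195.08571429 174.48571429] [ 0.41965234 -0.25226354  0.027     ] [189 169] [198 181]
cup [[0.433, -0.1258], [0.0393, 0.0368], 87.9419] [328 247] [347 265]
cup [[0.452, -0.1237], [0.0751, 0.0352], 11.3856] [234 174] [248 196]
```

The long snapper measures about 70 x 15 mm, so it is the right one, and the cradle comes out at 70 x 91 mm. Next are the finer points: tray holes, tub lid, dropper tip, cup and drawer front.

```bash
cat >> h.py <<'E'
from scipy.spatial.transform import Rotation as Ro
def R0(s): q=s['tool_rot']; return Ro.from_quat([q[1],q[2],q[3],q[0]])
def to(x,y,z,yaw):
    "z = height of grasp point; yaw = world angle (deg) of tool y. prints cm shift in present tool frame and turn"
    s=manip.read_state(); r=R0(s); g=Ro.from_matrix(np.array([[-np.sin(np.radians(yaw)),np.cos(np.radians(yaw)),0],[np.cos(np.radians(yaw)),np.sin(np.radians(yaw)),0],[0,0,-1]]).T)
    # columns: tool x,y,z
    c,sn=np.cos(np.radians(yaw)),np.sin(np.radians(yaw)); g=Ro.from_matrix(np.array([[-sn,c,0],[c,sn,0],[0,0,-1]]))
    d=np.array([x,y,z-manip.grip_point_offset])-s['tool_pos']; 
    tu=(r.inv()*g).as_rotvec()
    if abs(tu[2])>np.pi/2: g=g*Ro.from_rotvec([0,0,np.pi]); tu=(r.inv()*g).as_rotvec()
    print('after turn: shift cm',(g.inv().apply(d)*100).round(2),'| now-frame shift',(r.inv().apply(d)*100).round(2),'turn',tu.round(4),'| t',round(s['t'],2),'pos',np.round(s['tool_pos'],4),'F',np.round(s['wrist_force'],1),'w',round(s['grip_width'],4),'gf',round(s['grasp_force'],1),'j',np.round(s['joints'],2))
E
python3 - <<'E'
from h import *
t=cam('top');s=cam('scene')
P=lambda *a:print(*[np.round(x,4).tolist() if isinstance(x,np.ndarray) else x for x in a])
for c,a,b in((t,(426.5,150.5),(457.8,221.2)),(s,(128.75,252),(133,197.5))):
    a=ray(c,*a,.005);b=ray(c,*b,.005); P('trayholes',a,b,(a+b)/2,np.linalg.norm(a-b),np.degrees(np.arctan2(a[1]-b[1],a[0]-b[0])))
P('drop tip',ray(t,406,250.6,.095),ray(s,191.25,158.75,.096))
P('drop body scene bottom centre', ray(s,170+102/4,150+ (450-300)/4,.0+0.002))
P('tub',ray(t,342.5,140,.089),ray(s,299/1.4286,354/1.4286,.089))
P('cup rim',ray(s,170+(687-400)/4,150+(419-300)/4,.046),'top',ray(t,482/1.4286,365/1.4286,.046))
P('front panel',ray(t,272/1.4286,308/1.4286,.057),ray(t,565/1.4286,297/1.4286,.057))
P('amber',ray(t,313/1.4286,371/1.4286,.062))
to(0.584,-0.377,0.1,16.6)
E
```

```text
trayholes [0.6673, -0.3484, 0.005] [0.503, -0.3991, 0.005] [0.5852, -0.3737, 0.005] 0.1719199686090539 17.139624152895394
trayholes [0.6678, -0.3447, 0.005] [0.5052, -0.3931, 0.005] [0.5865, -0.3689, 0.005] 0.16964995160244617 16.570635956452616
drop tip [0.434, -0.252, 0.095] [0.4326, -0.2506, 0.096]
drop body scene bottom centre [0.442, -0.2479, 0.002]
tub [0.667, -0.1454, 0.089] [0.6823, -0.1421, 0.089]
cup rim [0.4347, -0.1253, 0.046] top [0.4339, -0.1256, 0.046]
front panel [0.5256, 0.1731, 0.057] [0.5268, -0.2507, 0.057]
amber [0.4325, 0.1141, 0.062]
after turn: shift cm [-100.35    0.87    9.12] | now-frame shift [-69.08 -72.8    9.12] turn [-1.000e-04 -0.000e+00  8.203e-01] | t 0.5 pos [0.289  0.5822 0.1724] F [-0.5  1.  -0.2] w 0.0939 gf 0.0 j [-1.18  0.63  0.04  1.52 -0.03  1.   -0.02]
```

```bash
Z='[0,0,0]'
python3 -m creep '[[[0,0,0],[0,0,0.137],5],[[0,0,0],[0,0,0.137],5],[[0,0,0],[0,0,0.137],5],[[0,0,0],[0,0,0.137],5],[[0,0,0],[0,0,0.137],5],[[0,0,0],[0,0,0.137],5]]'
python3 -m creep '[[[-2,0,0],[0,0,0],5],[[-4,0,0],[0,0,0],5],[[-4.8,0,0],[0,0,0],5],[[-4.8,0,0],[0,0,0],5],[[-4.8,0,0],[0,0,0],5],[[-4.8,0,0],[0,0,0],5],[[-4.8,0,0],[0,0,0],5],[[-4.8,0,0],[0,0,0],5],[[-4.8,0,0],[0,0,0],5],[[-4.8,0,0],[0,0,0],5],[[-4.8,0,0],[0,0,0],5],[[-4.8,0,0],[0,0,0],5]]'
python3 -m creep '[[[-4.8,0,0],[0,0,0],5],[[-4.8,0,0],[0,0,0],5],[[-4.8,0,0],[0,0,0],5],[[-4.8,0,0],[0,0,0],5],[[-4.8,0,0],[0,0,0],5],[[-4.8,0,0],[0,0,0],5],[[-4.8,0,0],[0,0,0],5],[[-4.8,0,0],[0,0,0],5],[[-3,0,0],[0,0,0],5],[[0,0,0],[0,0,0],5]]'
python3 -c "from h import *;to(0.586,-0.3715,0.1,16.9)"
```

```text
t: 1.1
tool_pos: [0.2889, 0.5823, 0.1724]
tool_rot: [-0.0, 0.601, 0.8, 0.0]
wrist_force: [-0.4, 0.5, -0.2]
grip_width: 0.0514
grasp_force: 0.0
t: 2.3
tool_pos: [0.4429, 0.0628, 0.1727]
tool_rot: [0.0, 0.598, 0.801, 0.0]
wrist_force: [1.7, 0.4, 0.1]
grip_width: 0.05
grasp_force: 0.0
t: 3.3
tool_pos: [0.5593, -0.3386, 0.1721]
tool_rot: [0.001, 0.601, 0.799, -0.002]
wrist_force: [-0.2, -0.1, 0.5]
grip_width: 0.05
grasp_force: 0.0
after turn: shift cm [-3.93  1.6   9.09] | now-frame shift [-3.87  1.66  9.1 ] turn [-0.001   0.0039 -0.0129] | t 3.3 pos [ 0.5593 -0.3386  0.1721] F [-0.2 -0.1  0.5] w 0.05 gf 0.0 j [ 0.31  0.65  0.32  1.51 -0.23  1.01  0.98]
```

```bash

python3 -m creep '[[[-1.95,0.8,2],[0,0,0],5],[[-1.95,0.85,4],[0,0,0],5],[[0,0,3],[0,0,0],5],[[0,0,0],[0,0,0],5],[[0,0,0],[0,0,0],5]]'
python3 - <<'E'
from h import *
to(0.586,-0.3715,0.040,16.9)
a=cam('scene')['frame'][150:270,60:220];b=cam('top')['frame'][120:240,370:530]
cv2.imwrite('pics/g1.png',np.hstack([cv2.resize(q,(400,300),interpolation=cv2.INTER_CUBIC) for q in(a,b)]))
E
```

```text
t: 3.8
tool_pos: [0.5869, -0.3639, 0.0826]
tool_rot: [-0.001, 0.598, 0.802, 0.0]
wrist_force: [0.3, -0.0, 0.3]
grip_width: 0.05
grasp_force: 0.0
after turn: shift cm [-0.7  -0.31  6.14] | now-frame shift [-0.71 -0.3   6.14] turn [-0.0003 -0.0012 -0.006 ] | t 3.8 pos [ 0.5869 -0.3639  0.0826] F [ 0.3 -0.   0.3] w 0.05 gf 0.0 j [ 0.36  0.8   0.29  1.48 -0.26  0.9   1.02]
```

View pics/g1.png

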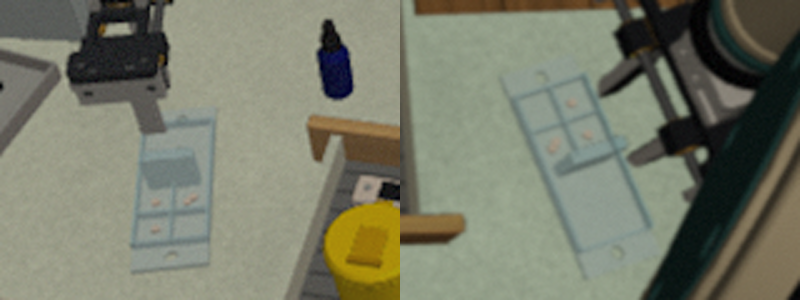

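The gripper hovers over the tray, but in the top crop the finger tips (605,90) and (640,155) look offset from the bar (595,155). I'll check this against projections.

```bash
python3 - <<'E'
from h import *
t=cam('top');s=cam('scene')
p=np.array([0.5869,-0.3639,0.0826]);d=np.array([np.cos(.293),np.sin(.293),0])
for nm,X in(('tip+',p+.03*d),('tip-',p-.03*d),('barhigh',[.586,-.3715,.052]),('barlow',[.586,-.3715,.006]),('ends',np.array([.586,-.3715,.052])+.025*np.array([-d[1],d[0],0])),('e2',np.array([.586,-.3715,.052])-.025*np.array([-d[1],d[0],0]))):
    u=np.array(proj(t,X)); v=np.array(proj(s,X)); print(nm,'topcrop',((u-[370,120])*2.5+[400,0]).round(),'scenecrop',((v-[60,150])*2.5).round())
E
```

```text
tip+ topcrop [589. 103.] scenecrop [163. 157.]
tip- topcrop [618. 170.] scenecrop [167. 108.]
barhigh topcrop [598. 148.] scenecrop [165. 152.]
barlow topcrop [577. 162.] scenecrop [175. 182.]
ends topcrop [571. 157.] scenecrop [192. 149.]
e2 topcrop [625. 138.] scenecrop [137. 154.]
```

```bash
python3 - <<'E'
from h import *
cv2.imwrite('/tmp/a.png',cam('scene')['frame'][150:270,60:220]);cv2.imwrite('/tmp/b.png',cam('top')['frame'][120:240,370:530])
E
python3 -m creep '[[[0,0,0],[0,0,0],1.2],[[0,0,0],[0,0,0],1.2],[[0,0,0],[0,0,0],1.2],[[0,0,0],[0,0,0],1.2],[[0,0,0],[0,0,0],1.2],[[0,0,0],[0,0,0],1.2]]'
python3 - <<'E'
from h import *
a=[cv2.imread('/tmp/a.png'),cv2.imread('/tmp/b.png'),cam('scene')['frame'][150:270,60:220],cam('top')['frame'][120:240,370:530]]
a=[cv2.resize(q,(400,300),interpolation=cv2.INTER_CUBIC) for q in a]
cv2.imwrite('pics/g2.png',np.vstack([np.hstack(a[:2]),np.hstack(a[2:])]))
E
```

```text
t: 4.7
tool_pos: [0.5868, -0.3652, 0.0822]
tool_rot: [-0.0, 0.598, 0.801, -0.0]
wrist_force: [-0.5, -0.8, 0.3]
grip_width: 0.0122
grasp_force: 0.0
```

View pics/g2.png

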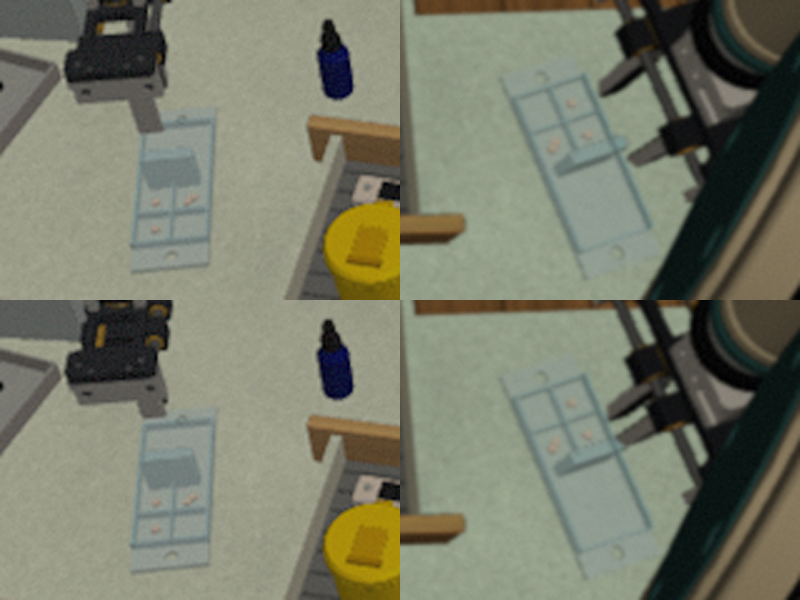

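```bash
cat >> h.py <<'E'
def tri(t,ut,s,us):
    A=[];b=[]
    P=[np.hstack([np.array([[c['f'],0,c['cx']],[0,c['f'],c['cy']],[0,0,1]])@np.c_[c['R'],c['t']]]) for c in(t,s)]
    X=cv2.triangulatePoints(P[0],P[1],np.array(ut,float).reshape(2,1),np.array(us,float).reshape(2,1)); X=(X[:3]/X[3]).ravel()
    return X.round(4),[np.round(np.array(proj(c,X))-u,1) for c,u in((t,ut),(s,us))]
E
python3 - <<'E'
from h import *
t=cam('top');s=cam('scene')
print(tri(t,(456,172),s,(121.2,196)))
print('bar top mid',tri(t,(370+(598-400)/2.5,120+150/2.5),s,(60+169/2.5,150+150/2.5)))
print('tip+ at open5',tri(t,(370+204/2.5,120+93/2.5),s,(60+151/2.5,150+131/2.5)))
E
```

```text
(array([ 0.5866, -0.368 ,  0.1041]), [array([ 1.7, -0.4]), array([1.1, 0.4])])
bar top mid (array([ 0.5834, -0.3692,  0.0529]), [array([-0.8,  0.2]), array([-0.5, -0.2])])
tip+ at open5 (array([ 0.614 , -0.3573,  0.1154]), [array([ 1.4, -0.3]), array([0.9, 0.3])])
```

The fingers line up with the bar in xy. I'm descending with the fingers open and gripping gently, then checking.

```bash

python3 -m creep '[[[-0.6,-0.3,0],[0,0,0],5],[[0,0,0],[0,0,0],5],[[0,0,0],[0,0,0],5],[[0,0,1.5],[0,0,0],5],[[0,0,1.5],[0,0,0],5],[[0,0,1.5],[0,0,0],5],[[0,0,1.0],[0,0,0],5],[[0,0,0.6],[0,0,0],5],[[0,0,0],[0,0,0],5],[[0,0,0],[0,0,0],5]]'
python3 - <<'E'
from h import *
to(0.586,-0.3715,0.038,16.9)
a=cam('scene')['frame'][150:270,60:220];b=cam('top')['frame'][120:240,370:530]
cv2.imwrite('pics/g3.png',np.hstack([cv2.resize(q,(400,300),interpolation=cv2.INTER_CUBIC) for q in(a,b)]))
E
```

```text
t: 5.9
tool_pos: [0.5859, -0.3721, 0.0215]
tool_rot: [0.0, 0.598, 0.801, -0.0]
wrist_force: [0.1, 0.8, 0.1]
grip_width: 0.0496
grasp_force: 0.0
after turn: shift cm [0.05 0.03 0.23] | now-frame shift [0.05 0.03 0.23] turn [ 0.0002  0.0004 -0.007 ] | t 5.9 pos [ 0.5859 -0.3721  0.0215] F [0.1 0.8 0.1] w 0.0496 gf 0.0 j [ 0.38  0.88  0.26  1.5  -0.28  0.8   1.04]
```

View pics/g3.png

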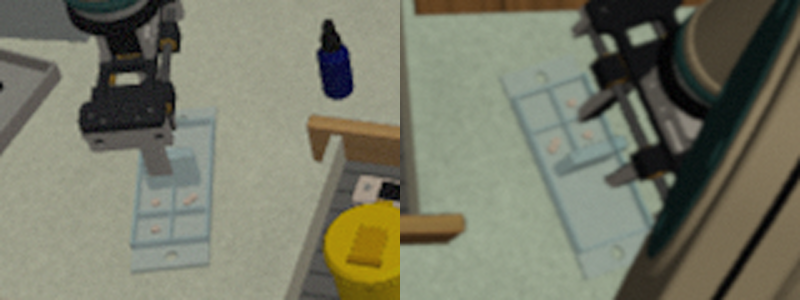

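Fingers straddle the bar (tips at ~(583,120) and (610,182) in the top crop). I'll close and do a small test lift.

```bash

python3 -m creep '[[[0,0,0.2],[0,0,0],5],[[0,0,0],[0,0,0],1],[[0,0,0],[0,0,0],1],[[0,0,0],[0,0,0],0.8],[[0,0,0],[0,0,0],0.8],[[0,0,0],[0,0,0],0.8],[[0,0,0],[0,0,0],0.8],[[0,0,0],[0,0,0],0.8]]' 35
python3 -m creep '[[[0,0,-0.5],[0,0,0],0.8],[[0,0,-1],[0,0,0],0.8],[[0,0,-1.5],[0,0,0],0.8],[[0,0,-2],[0,0,0],0.8],[[0,0,0],[0,0,0],0.8],[[0,0,0],[0,0,0],0.8],[[0,0,0],[0,0,0],0.8]]'
python3 - <<'E'
from h import *
to(0.586,-0.3715,0.15,16.9)
a=cam('scene')['frame'][150:270,60:220];b=cam('top')['frame'][120:240,370:530]
cv2.imwrite('pics/g4.png',np.hstack([cv2.resize(q,(400,300),interpolation=cv2.INTER_CUBIC) for q in(a,b)]))
E
```

```text
t: 6.8
tool_pos: [0.5857, -0.3718, 0.0193]
tool_rot: [-0.0, 0.598, 0.801, -0.0]
wrist_force: [0.6, -0.3, 0.0]
grip_width: 0.0079
grasp_force: 0.0
t: 7.5
tool_pos: [0.5853, -0.3713, 0.0688]
tool_rot: [-0.001, 0.598, 0.801, 0.0]
wrist_force: [-0.4, -0.1, -1.0]
grip_width: 0.0079
grasp_force: 0.0
after turn: shift cm [-0.04  0.07 -6.24] | now-frame shift [-0.03  0.06 -6.24] turn [-0.0006 -0.0009 -0.0069] | t 7.5 pos [ 0.5853 -0.3713  0.0688] F [-0.4 -0.1 -1. ] w 0.0079 gf 0.0 j [ 0.37  0.82  0.28  1.48 -0.27  0.88  1.03]
```

View pics/g4.png

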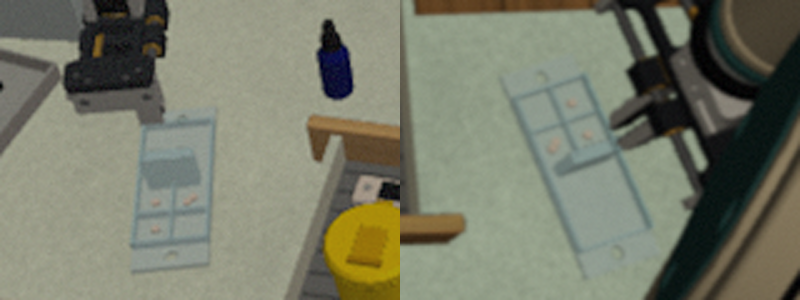

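The fingers closed to 8 mm without gripping the bar, so their real height looks higher than I assumed. I'll find the true finger height by touching the free worktop between the tray and the drawer.

```bash

python3 -m creep '[[[4,0,-2],[0,0,0],0],[[4.5,0,0],[0,0,0],0],[[0,0,0],[0,0,0],0],[[0,0,2.5],[0,0,0],0],[[0,0,2.5],[0,0,0],0],[[0,0,1],[0,0,0],0],[[0,0,0.5],[0,0,0],0],[[0,0,0],[0,0,0],0],[[0,0,0],[0,0,0],0]]'
python3 -m creep '[[[0,0,0.3],[0,0,0],0],[[0,0,0.3],[0,0,0],0],[[0,0,0.3],[0,0,0],0],[[0,0,0],[0,0,0],0]]'
python3 - <<'E'
from h import *
to(0.56,-0.29,0.019,16.9)
a=cam('scene')['frame'][150:270,60:220];b=cam('top')['frame'][120:240,340:500]
cv2.imwrite('pics/g5.png',np.hstack([cv2.resize(q,(400,300),interpolation=cv2.INTER_CUBIC) for q in(a,b)]))
E
```

```text
t: 8.5
tool_pos: [0.5621, -0.2909, 0.025]
tool_rot: [0.001, 0.598, 0.801, 0.0]
wrist_force: [-0.2, 0.1, 0.6]
grip_width: 0.0001
grasp_force: 0.0
t: 8.9
tool_pos: [0.5613, -0.2901, 0.015]
tool_rot: [-0.0, 0.598, 0.801, -0.0]
wrist_force: [-0.3, -0.9, -0.8]
grip_width: 0.0005
grasp_force: 0.0
after turn: shift cm [ 0.04 -0.12  1.48] | now-frame shift [ 0.04 -0.12  1.48] turn [-0.0005 -0.0006 -0.0069] | t 8.9 pos [ 0.5613 -0.2901  0.015 ] F [-0.3 -0.9 -0.8] w 0.0005 gf 0.0 j [ 0.28  0.81  0.26  1.7  -0.3   0.67  0.99]
```

View pics/g5.png

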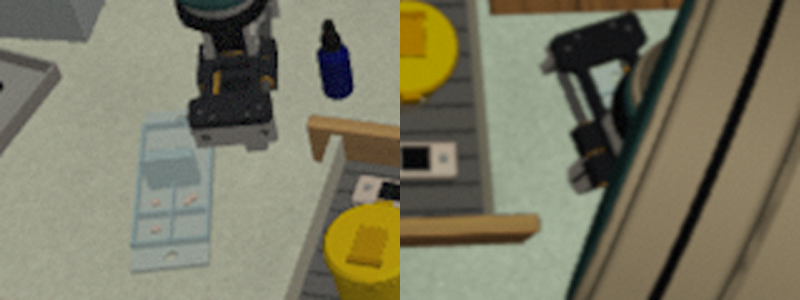

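The finger is hidden here (gripper at scene (230,120), nothing touched yet). I'll keep stepping down until there is contact.

```bash

python3 -m creep '[[[0,0,0.4],[0,0,0],0],[[0,0,0.4],[0,0,0],0],[[0,0,0.3],[0,0,0],0],[[0,0,0],[0,0,0],0],[[0,0,0],[0,0,0],0]]'
python3 -m creep '[[[0,0,0.3],[0,0,0],0],[[0,0,0.2],[0,0,0],0],[[0,0,0],[0,0,0],0],[[0,0,0],[0,0,0],0]]'
```

```text
t: 9.5
tool_pos: [0.5614, -0.2903, 0.0042]
tool_rot: [-0.0, 0.598, 0.801, -0.0]
wrist_force: [-0.0, -0.4, 0.4]
grip_width: 0.0002
grasp_force: 0.0
t: 9.9
tool_pos: [0.5615, -0.2903, -0.0007]
tool_rot: [-0.0, 0.598, 0.801, -0.0]
wrist_force: [-0.9, 0.3, 0.0]
grip_width: 0.0004
grasp_force: 0.0
```

```bash
for i in 1; do
python3 -m creep '[[[0,0,0.2],[0,0,0],0],[[0,0,0.2],[0,0,0],0],[[0,0,0],[0,0,0],0]]' | grep -E 'pos|force'
done
python3 -m creep '[[[0,0,0.2],[0,0,0],0],[[0,0,0.2],[0,0,0],0],[[0,0,0],[0,0,0],0]]'| grep -E 'pos|force'
```

```text
tool_pos: [0.5613, -0.2901, -0.005]
wrist_force: [0.9, 0.4, 1.2]
grasp_force: 0.0
tool_pos: [0.5613, -0.2901, -0.009]
wrist_force: [-0.2, 0.7, 0.9]
grasp_force: 0.0
```

```bash

python3 -m creep '[[[0,0,0.2],[0,0,0],0],[[0,0,0.2],[0,0,0],0],[[0,0,0],[0,0,0],0]]'| grep -E 'pos|force'
python3 - <<'E'
from h import *
a=cam('scene')['frame'][130:250,60:220];b=cam('top')['frame'][120:240,340:500]
cv2.imwrite('pics/g6.png',np.hstack([cv2.resize(q,(400,300),interpolation=cv2.INTER_CUBIC) for q in(a,b)]))
E
```

```text
tool_pos: [0.5613, -0.2902, -0.013]
wrist_force: [-0.1, 0.1, -0.6]
grasp_force: 0.0
```

```bash

python3 -m creep '[[[0,0,0.2],[0,0,0],0],[[0,0,0.2],[0,0,0],0],[[0,0,0],[0,0,0],0]]'| grep -E 'pos|force'
python3 -m creep '[[[0,0,0.2],[0,0,0],0],[[0,0,0.1],[0,0,0],0],[[0,0,0],[0,0,0],0]]'| grep -E 'pos|force'
```

```text
tool_pos: [0.5613, -0.2901, -0.017]
wrist_force: [0.2, 0.1, -0.8]
grasp_force: 0.0
tool_pos: [0.5614, -0.2902, -0.0198]
wrist_force: [0.2, 0.0, 0.7]
grasp_force: 0.0
```

```bash

python3 -m creep '[[[0,0,0.1],[0,0,0],0],[[0,0,0.2],[0,0,0],0],[[0,0,0],[0,0,0],0]]'| grep -E 'pos|force'
```

```text
tool_pos: [0.5613, -0.2902, -0.0229]
wrist_force: [-0.2, 0.3, 0.3]
grasp_force: 0.0
```

```bash

python3 -m creep '[[[0,0,0.1],[0,0,0],0],[[0,0,0.1],[0,0,0],0],[[0,0,0],[0,0,0],0]]'| grep -E 'pos|force'
```

```text
tool_pos: [0.5614, -0.2902, -0.0248]
wrist_force: [0.2, 0.1, 0.1]
grasp_force: 0.0
```

```bash

python3 -m creep '[[[0,0,0.15],[0,0,0],0],[[0,0,0.15],[0,0,0],0],[[0,0,0],[0,0,0],0]]'| grep -E 'pos|wrist'
```

```text
tool_pos: [0.5614, -0.2902, -0.0279]
wrist_force: [-0.5, 0.3, 0.0]
```

```bash

python3 -m creep '[[[0,0,0.15],[0,0,0],0],[[0,0,0.1],[0,0,0],0],[[0,0,0],[0,0,0],0]]'| grep -E 'pos|wrist'
```

```text
tool_pos: [0.5614, -0.2902, -0.0303]
wrist_force: [0.6, 0.6, 0.3]
```

```bash

python3 -m creep '[[[0,0,0.15],[0,0,0],0],[[0,0,0.1],[0,0,0],0],[[0,0,0],[0,0,0],0]]'| grep -E 'pos|wrist'
```

```text
tool_pos: [0.5615, -0.2903, -0.0327]
wrist_force: [0.3, -0.4, -0.4]
```

```bash

python3 -m creep '[[[0,0,0.15],[0,0,0],0],[[0,0,0.1],[0,0,0],0],[[0,0,0],[0,0,0],0]]'| grep -E 'pos|wrist'
```

```text
tool_pos: [0.5616, -0.2903, -0.0329]
wrist_force: [-3.4, 1.6, 16.8]
```

Contact came at a reported z of -0.0328, so the real tips sit 33 mm above the reported TCP. I'm correcting the helper and re-grasping the tray.

```bash
sed -i 's/z-manip.grip_point_offset\]/z-manip.grip_point_offset-0.0328]/' h.py
python3 -m creep '[[[0,0,-3],[0,0,0],4.5],[[0,0,-4],[0,0,0],4.5],[[0,0,-1.5],[0,0,0],4.5],[[-4,0,0],[0,0,0],4.5],[[-4.4,0,0],[0,0,0],4.5],[[0,0,0],[0,0,0],4.5],[[0,0,0],[0,0,0],4.5]]'
python3 -c "from h import *;to(0.586,-0.3705,0.036,16.9)"
```

```text
t: 14.0
tool_pos: [0.5844, -0.3716, 0.0489]
tool_rot: [-0.001, 0.599, 0.801, -0.0]
wrist_force: [-0.2, 0.4, -0.0]
grip_width: 0.0449
grasp_force: 0.0
after turn: shift cm [0.06 0.19 6.45] | now-frame shift [0.05 0.19 6.45] turn [-0.0011 -0.0008 -0.0089] | t 14.0 pos [ 0.5844 -0.3716  0.0489] F [-0.2  0.4 -0. ] w 0.0449 gf 0.0 j [ 0.38  0.84  0.28  1.49 -0.27  0.85  1.03]
```

```bash

python3 -m creep '[[[0,0.1,2],[0,0,0],4.5],[[0,0,2],[0,0,0],4.5],[[0,0,1.5],[0,0,0],4.5],[[0,0,0.9],[0,0,0],4.5],[[0,0,0],[0,0,0],4.5],[[0,0,0],[0,0,0],1],[[0,0,0],[0,0,0],1],[[0,0,0],[0,0,0],0.8],[[0,0,0],[0,0,0],0.8],[[0,0,0],[0,0,0],0.8],[[0,0,0],[0,0,0],0.8]]' 35
python3 -m creep '[[[0,0,-0.5],[0,0,0],0.8],[[0,0,-1],[0,0,0],0.8],[[0,0,-1.5],[0,0,0],0.8],[[0,0,0],[0,0,0],0.8],[[0,0,0],[0,0,0],0.8],[[0,0,0],[0,0,0],0.8]]'
```

```text
t: 15.1
tool_pos: [0.5863, -0.3709, -0.0136]
tool_rot: [0.0, 0.598, 0.801, -0.0]
wrist_force: [-0.9, -0.4, 2.9]
grip_width: 0.0117
grasp_force: 35.0
t: 15.7
tool_pos: [0.5862, -0.3703, 0.0157]
tool_rot: [-0.0, 0.598, 0.801, 0.0]
wrist_force: [-0.0, -0.8, -1.1]
grip_width: 0.0118
grasp_force: 35.0
```

```bash

python3 -m creep '[[[0,0,-2],[0,0,0],0.8],[[0,0,-4],[0,0,0],0.8],[[0,0,-3],[0,0,0.0],0.8],[[0,0,-1],[0,0,0.06],0.8],[[0,0,0],[0,0,0.12],0.8],[[0,0,0],[0,0,0.12],0.8],[[0,0,0],[0,0,0.06],0.8],[[0,0,0],[0,0,0],0.8],[[0,0,0],[0,0,0],0.8]]'
python3 -c "from h import *;to(0.593,0.292,0.168,-3.6)"
```

```text
t: 16.6
tool_pos: [0.5861, -0.3702, 0.1153]
tool_rot: [-0.0, 0.732, 0.682, -0.0]
wrist_force: [0.3, -0.0, -1.2]
grip_width: 0.0116
grasp_force: 35.0
after turn: shift cm [66.14 -3.47 -0.11] | now-frame shift [66.11 -3.97 -0.08] turn [-0.0009 -0.0004 -0.0075] | t 16.6 pos [ 0.5861 -0.3702  0.1153] F [ 0.3 -0.  -1.2] w 0.0116 gf 35.0 j [ 0.31  0.78  0.4   1.44 -0.33  0.98  0.72]
```

```bash

python3 -m creep '[[[1,0,0],[0,0,0],0.8],[[2.5,0,0],[0,0,0],0.8],[[4,-0.26,0],[0,0,0],0.8],[[4,-0.26,0],[0,0,0],0.8],[[4,-0.26,0],[0,0,0],0.8],[[4,-0.26,0],[0,0,0],0.8],[[4,-0.26,0],[0,0,0],0.8],[[4,-0.26,0],[0,0,0],0.8],[[4,-0.26,0],[0,0,0],0.8],[[4,-0.26,0],[0,0,0],0.8],[[4,-0.26,0],[0,0,0],0.8],[[4,-0.26,0],[0,0,0],0.8]]'
python3 -m creep '[[[4,-0.26,0],[0,0,0],0.8],[[4,-0.26,0],[0,0,0],0.8],[[4,-0.26,0],[0,0,0],0.8],[[4,-0.26,0],[0,0,0],0.8],[[4,-0.26,0],[0,0,0],0.8],[[2,0,0],[0,0,0],0.8],[[0.6,0,0],[0,0,0],0.8],[[0,0,0],[0,0,0],0.8],[[0,0,0],[0,0,0],0.8],[[0,0,0],[0,0,0],0.8]]'
python3 - <<'E'
from h import *
to(0.593,0.292,0.168,-3.6)
t=cam('top');s=cam('scene');cv2.imwrite('/tmp/t.png',t['frame']);cv2.imwrite('/tmp/s.png',s['frame'])
print(proj(t,(.593,.292,.13)),proj(s,(.593,.292,.13)))
a=s['frame'][150:300,350:510];a=s['frame'][140:260,350:510];b=t['frame'][110:260,20:220]
cv2.imwrite('pics/p1.png',np.hstack([cv2.resize(q,(400,300),interpolation=cv2.INTER_CUBIC) for q in(a,b)]))
E
```

```text
t: 17.8
tool_pos: [0.5912, 0.0677, 0.116]
tool_rot: [-0.0, 0.732, 0.682, 0.0]
wrist_force: [0.4, -0.2, -2.0]
grip_width: 0.0113
grasp_force: 35.0
t: 18.8
tool_pos: [0.5957, 0.2885, 0.1161]
tool_rot: [0.001, 0.733, 0.68, -0.0]
wrist_force: [-0.2, 0.8, -1.0]
grip_width: 0.0116
grasp_force: 35.0
after turn: shift cm [ 0.33 -0.29 -0.03] | now-frame shift [ 0.33 -0.29 -0.03] turn [ 0.0002  0.0012 -0.0128] | t 18.8 pos [0.5957 0.2885 0.1161] F [-0.2  0.8 -1. ] w 0.0116 gf 35.0 j [-0.76  0.75  0.47  1.55 -0.39  0.94 -0.24]
(np.float64(121.03886627145872), np.float64(176.00925890641753)) (np.float64(418.5519506670379), np.float64(230.76472114056793))
```

View pics/p1.png

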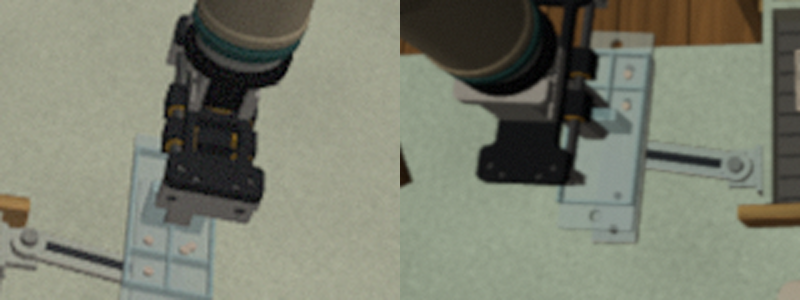

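The tray is held level over the plate. In the top crop its holes are at about (594,215) and (616,44), and the plate's near pin at (613,229). I'll work out the offset.

```bash
python3 - <<'E'
from h import *
t=cam('top')
g=t['frame'].astype(int)
b=ray(t,20+194/2,110+215/2,.133);a=ray(t,20+216/2,110+44/2,.133);print(a,b,(a+b)/2,np.linalg.norm(a-b),np.degrees(np.arctan2(a[1]-b[1],a[0]-b[0])))
# near end plain-tray outline: scan
print('exp near hole',proj(t,np.array([.5957,.2885,.133])-.085*np.array([np.cos(.052),-np.sin(.052),0])),'far',proj(t,np.array([.5957,.2885,.133])+.085*np.array([np.cos(.052),-np.sin(.052),0])))
print(g[208:230,108:126].sum(2)//3)
E
```

```text
[0.68128622 0.28100373 0.133     ] [0.51141987 0.29509859 0.133     ] [0.59635305 0.28805116 0.133     ] 0.17045012159530223 -4.7433194598884025
exp near hole (np.float64(118.15500670649965), np.float64(217.77672941457752)) far (np.float64(126.40719425292076), np.float64(132.38787344331593))
[[148 150 150 149 149 150 150 149 147 148 148 149 147 146 146 148 148 146]
 [149 148 148 147 148 148 148 147 146 146 148 146 147 146 147 147 148 147]
 [141 140 142 142 141 141 142 142 142 141 142 142 143 143 143 142 143 145]
 [127 127 127 124 126 126 129 130 131 131 130 131 131 134 134 135 134 134]
 [135 133 133 132 134 133 132 130 128 130 128 126 126 125 125 125 126 126]
 [145 144 144 144 144 144 145 143 139 140 142 142 139 138 139 140 140 138]
 [150 151 151 149 147 148 146 143 137 135 141 143 147 144 146 147 148 145]
 [149 150 151 149 151 148 141 125 114 118 128 139 146 148 149 147 148 148]
 [149 149 150 150 151 143 128 106 109 124 136 140 144 147 147 147 146 146]
 [148 148 151 149 150 139 119 109 122 136 137 142 144 147 146 148 149 147]
 [148 148 150 150 149 140 116 110 129 141 141 141 144 145 147 148 148 148]
 [148 151 149 149 150 143 124 112 128 138 143 141 144 144 146 148 149 147]
 [149 150 150 148 151 148 136 122 126 136 141 144 145 147 148 148 148 147]
 [149 149 150 149 151 148 146 139 139 141 144 146 146 146 148 147 146 144]
 [151 151 150 151 151 152 147 142 143 148 147 147 148 148 146 147 144 134]
 [147 147 147 147 147 147 145 143 145 145 146 145 146 145 144 146 137 125]
 [135 135 135 136 132 136 135 133 135 136 136 137 137 136 137 135 129 115]
 [141 140 139 141 140 139 140 139 134 131 130 131 130 132 131 129 115  96]
 [146 147 146 147 143 145 145 142 141 138 136 136 135 136 135 136 128 113]
 [147 149 150 149 145 146 146 144 141 139 140 140 138 140 140 142 138 135]
 [145 147 148 149 146 147 148 148 143 141 139 139 140 142 142 143 142 138]
 [145 143 146 148 149 148 151 149 144 140 141 138 139 141 140 140 139 139]]
```

```bash

python3 -m creep '[[[0.15,-0.15,0],[0,0,-0.006],0.8],[[0.15,-0.12,0],[0,0,-0.006],0.8],[[0,0,1],[0,0,0],0.8],[[0,0,1.5],[0,0,0],0.8],[[0,0,1],[0,0,0],0.8],[[0,0,0],[0,0,0],0.8],[[0,0,0],[0,0,0],0.8],[[0,0,0],[0,0,0],0.8]]'
python3 - <<'E'
from h import *
to(0.593,0.2915,0.112,-3.6)
t=cam('top');s=cam('scene')
q=manip.read_state()['tool_pos']
d=.085*np.array([np.cos(.063),-np.sin(.063),0]); o=np.array([.593,.2915,0])
im=[]
for c in(t,s):
  for k in(1,-1):
    u,v=proj(c,o+k*d+[0,0,.09]); u,v=int(u),int(v); print(u,v)
    im.append(cv2.resize(c['frame'][v-15:v+15,u-20:u+20],(400,300),interpolation=cv2.INTER_CUBIC))
cv2.imwrite('pics/p2.png',np.vstack([np.hstack(im[:2]),np.hstack(im[2:])]))
E
```

```text
t: 19.75
tool_pos: [0.593, 0.2947, 0.0811]
tool_rot: [0.0, 0.728, 0.686, 0.0]
wrist_force: [0.4, 0.1, -1.8]
grip_width: 0.0119
grasp_force: 35.0
after turn: shift cm [-0.32  0.02  2.07] | now-frame shift [-0.32  0.02  2.07] turn [ 0.0007 -0.0002  0.0027] | t 19.75 pos [0.593  0.2947 0.0811] F [ 0.4  0.1 -1.8] w 0.0119 gf 35.0 j [-0.75  0.79  0.44  1.57 -0.41  0.87 -0.22]
132 141
124 223
412 274
415 212
```

View pics/p2.png

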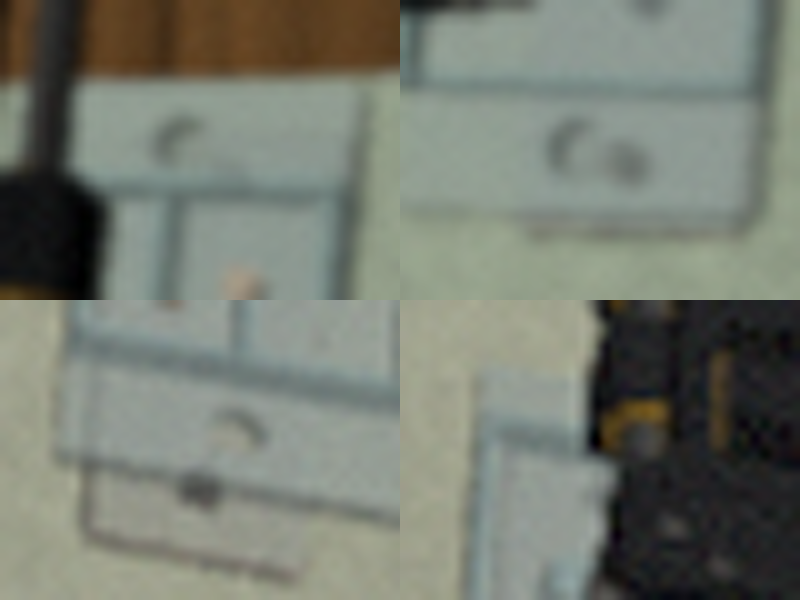

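In this view the near hole (top right panel) is centred at (577,150) and its pin at (632,165); the far hole is at (185,140) in the top left panel. I'll compute the offset from these.

```bash
python3 - <<'E'
from h import *
t=cam('top');s=cam('scene')
n=ray(t,121.7,223,.098);f=ray(t,130.5,140,.098);print('holes',n,f,(n+f)/2,np.linalg.norm(n-f),np.degrees(np.arctan2(f[1]-n[1],f[0]-n[0])))
print('near pin',ray(t,127.2,224.5,.081),'scene far: pin',ray(s,392+20,259+19,.081),'hole',ray(s,392+23.8,259+13,.098))
E
python3 -m creep '[[[-0.3,0,0],[0,0,0],0.8],[[0,0,0],[0,0,0],0.8],[[0,0,0],[0,0,0],0.8],[[0,0,0],[0,0,0],0.8]]'; python3 -c "from h import *;to(0.593,0.2915,0.112,-3.6)"
```

```text
holes [0.50729187 0.29859349 0.098     ] [0.67847255 0.28775808 0.098     ] [0.59288221 0.29317578 0.098     ] 0.17152327043032464 -3.6218820549613824
near pin [0.50710302 0.29372072 0.081     ] scene far: pin [0.68075613 0.28764474 0.081     ] hole [0.67634888 0.29174278 0.098     ]
t: 20.35
tool_pos: [0.5923, 0.2918, 0.0809]
tool_rot: [-0.0, 0.728, 0.686, 0.0]
wrist_force: [1.3, 0.0, -1.0]
grip_width: 0.0117
grasp_force: 35.0
after turn: shift cm [-0.02  0.07  2.05] | now-frame shift [-0.02  0.07  2.05] turn [-0.     -0.0002  0.0027] | t 20.35 pos [0.5923 0.2918 0.0809] F [ 1.3  0.  -1. ] w 0.0117 gf 35.0 j [-0.75  0.79  0.44  1.58 -0.41  0.87 -0.21]
```

```bash

python3 -m creep '[[[-0.12,0.1,0],[0,0,0],0.8],[[0,0,0.3],[0,0,0],0.8],[[0,0,0.3],[0,0,0],0.8],[[0,0,0.2],[0,0,0],0.8],[[0,0,0],[0,0,0],0.8],[[0,0,0],[0,0,0],0.8]]'
python3 -m creep '[[[0,0,0.2],[0,0,0],0.8],[[0,0,0.2],[0,0,0],0.8],[[0,0,0],[0,0,0],0.8]]'
```

```text
t: 20.95
tool_pos: [0.5932, 0.2905, 0.0727]
tool_rot: [-0.0, 0.728, 0.686, -0.0]
wrist_force: [-0.5, 0.1, -0.9]
grip_width: 0.012
grasp_force: 35.0
t: 21.25
tool_pos: [0.5933, 0.2912, 0.0688]
tool_rot: [-0.0, 0.728, 0.686, 0.0]
wrist_force: [0.3, 1.3, -1.0]
grip_width: 0.0115
grasp_force: 35.0
```

The pins are entering the holes with almost no force, so I'll go on down.

```bash

python3 -m creep '[[[0,0,0.2],[0,0,0],0.8],[[0,0,0.2],[0,0,0],0.8],[[0,0,0.1],[0,0,0],0.8],[[0,0,0],[0,0,0],0.8]]'
python3 -m creep '[[[0,0,0.2],[0,0,0],0.8],[[0,0,0.1],[0,0,0],0.8],[[0,0,0],[0,0,0],0.8]]'
```

```text
t: 21.65
tool_pos: [0.5932, 0.2917, 0.0638]
tool_rot: [-0.001, 0.728, 0.686, 0.001]
wrist_force: [0.2, 4.3, -0.7]
grip_width: 0.0118
grasp_force: 35.0
t: 21.95
tool_pos: [0.5932, 0.2917, 0.0609]
tool_rot: [-0.001, 0.728, 0.686, 0.001]
wrist_force: [0.6, 5.7, -0.2]
grip_width: 0.0119
grasp_force: 35.0
```

```bash

python3 -m creep '[[[0.12,0,0],[0,0,0],0.8],[[0,0,0.1],[0,0,0],0.8],[[0,0,0.1],[0,0,0],0.8],[[0,0,0],[0,0,0],0.8]]' | grep -E 'pos|wrist'
python3 -m creep '[[[0,0,0.1],[0,0,0],0.8],[[0,0,0],[0,0,0],0.8]]' | grep -E 'pos|wrist'
```

```text
tool_pos: [0.5932, 0.2918, 0.0602]
wrist_force: [-3.4, 3.3, 9.6]
tool_pos: [0.5933, 0.2918, 0.0601]
wrist_force: [-5.6, 2.5, 15.3]
```

It's seated: the reported z stops at 0.0602 (0.0604 expected) as the vertical force rises. I'm releasing it and going for the cup.

```bash

python3 -m creep '[[[0,0,-0.1],[0,0,0],3.5],[[0,0,0],[0,0,0],3.5],[[0,0,0],[0,0,0],3.5],[[0,0,0],[0,0,0],3.5],[[0,0,-1],[0,0,0],3.5],[[0,0,-2],[0,0,0],3.5],[[0,0,-4],[0,0,0],3.5],[[0,0,-2],[0,0,0],6],[[0,0,0],[0,0,0],6],[[0,0,0],[0,0,0],6]]'
python3 -c "from h import *;to(0.4343,-0.1255,0.14,86.4)"
```

```text
t: 23.55
tool_pos: [0.5932, 0.2916, 0.1491]
tool_rot: [-0.0, 0.728, 0.686, 0.0]
wrist_force: [-0.6, 0.1, -0.6]
grip_width: 0.0554
grasp_force: 0.0
after turn: shift cm [ 13.24 -42.63   6.07] | now-frame shift [-42.59 -13.37   6.05] turn [ 3.0000e-04 -1.0000e-04 -1.5679e+00] | t 23.55 pos [0.5932 0.2916 0.1491] F [-0.6  0.1 -0.6] w 0.0554 gf 0.0 j [-0.77  0.71  0.48  1.52 -0.37  1.   -0.25]
```

```bash

python3 -m creep '[[[0,0,0],[0,0,0.143],6],[[0,0,0],[0,0,0.143],6],[[0,0,0],[0,0,0.143],6],[[0,0,0],[0,0,0.143],6],[[0,0,0],[0,0,0.143],6],[[0,0,0],[0,0,0.143],6],[[0,0,0],[0,0,0.143],6],[[0,0,0],[0,0,0.143],6],[[0,0,0],[0,0,0.143],6],[[0,0,0],[0,0,0.143],6],[[0,0,0],[0,0,0.143],6]]' | tail -6 | head -2
python3 -m creep '[[[-1,3,0.5],[0,0,0],6],[[-1.2,4,0.5],[0,0,0],6],[[-1.2,4,0.5],[0,0,0],6],[[-1.2,4,0.5],[0,0,0],6],[[-1.2,4,0.5],[0,0,0],6],[[-1.2,4,0.5],[0,0,0],6],[[-1.2,4,0.5],[0,0,0],6],[[-1.2,4,0.5],[0,0,0],6],[[-1.2,4,0.5],[0,0,0],6],[[-1.2,4,0.5],[0,0,0],6],[[-1.2,3,0.5],[0,0,0],6],[[0,0,0],[0,0,0],6]]' | head -3
python3 -m creep '[[[0,0,0],[0,0,0],6],[[0,0,0],[0,0,0],6],[[0,0,0],[0,0,0],6]]'|head -2
python3 -c "from h import *;to(0.4343,-0.1255,0.12,86.4)"
```

```text
t: 24.65
tool_pos: [0.5922, 0.2912, 0.147]
t: 25.85
tool_pos: [0.434, -0.1236, 0.0931]
tool_rot: [0.001, 0.999, -0.035, -0.002]
t: 26.15
tool_pos: [0.4378, -0.118, 0.0935]
after turn: shift cm [-0.31  0.77  2.51] | now-frame shift [-0.31  0.77  2.51] turn [-0.0004  0.0006  0.0033] | t 26.15 pos [ 0.4378 -0.118   0.0935] F [-0.5  0.2 -0.6] w 0.0599 gf 0.0 j [-0.33  0.61  0.8   2.14 -0.72  0.68 -0.66]
```

```bash

python3 -m creep '[[[-0.31,0.77,1],[0,0,0],6.2],[[0,0,1.5],[0,0,0],6.2],[[0,0,0],[0,0,0],6.2],[[0,0,0],[0,0,0],6.2],[[0,0,0],[0,0,0],6.2]]'|head -2
python3 -c "from h import *;to(0.4343,-0.1255,0.036,86.4)"
```

```text
t: 26.65
tool_pos: [0.4345, -0.1266, 0.0693]
after turn: shift cm [-0.02 -0.11  8.49] | now-frame shift [-0.03 -0.11  8.49] turn [ 0.0002 -0.0007  0.0016] | t 26.65 pos [ 0.4345 -0.1266  0.0693] F [ 0.6 -0.1 -0.2] w 0.0619 gf 0.0 j [-0.27  0.64  0.74  2.17 -0.77  0.62 -0.6 ]
```

```bash

python3 -m creep '[[[0,-0.1,2.5],[0,0,0],6.2],[[0,0,2.5],[0,0,0],6.2],[[0,0,2],[0,0,0],6.2],[[0,0,1.5],[0,0,0],6.2],[[0,0,0],[0,0,0],6.2],[[0,0,0],[0,0,0],6.2],[[0,0,0],[0,0,0],3.5],[[0,0,0],[0,0,0],3.5],[[0,0,0],[0,0,0],3.5],[[0,0,0],[0,0,0],3.5],[[0,0,0],[0,0,0],3.5]]' 12
python3 -c "from h import *;to(0.4343,-0.1255,0.036,86.4)"
python3 -m creep '[[[0,0,-0.5],[0,0,0],3.5],[[0,0,-1.5],[0,0,0],3.5],[[0,0,-3],[0,0,0],3.5],[[0,0,-4],[0,0,0],3.5],[[0,0,-4],[0,0,0],3.5],[[0,0,-3],[0,0,0],3.5],[[0,0,-1],[0,0,0],3.5],[[0,0,0],[0,0,0],3.5],[[0,0,0],[0,0,0],3.5]]'
python3 - <<'E'
from h import *
# pocket centre: plate (0.593,0.2918) yaw -3.6, tray x -39 mm
o=np.array([.5932,.2918])-.039*np.array([np.cos(.063),-np.sin(.063)]);print(o)
to(o[0],o[1],0.18,86.4)
E
```

```text
t: 27.75
tool_pos: [0.4344, -0.1262, -0.0157]
tool_rot: [0.0, 1.0, -0.031, 0.001]
wrist_force: [0.3, -0.9, 4.8]
grip_width: 0.0394
grasp_force: 12.0
after turn: shift cm [-0.02 -0.07 -0.01] | now-frame shift [-0.02 -0.07 -0.01] turn [ 0.0004 -0.001   0.0005] | t 27.75 pos [ 0.4344 -0.1262 -0.0157] F [ 0.3 -0.9  4.8] w 0.0394 gf 12.0 j [-0.11  0.77  0.5   2.21 -1.    0.4  -0.41]
t: 28.65
tool_pos: [0.4332, -0.1251, 0.1529]
tool_rot: [-0.0, 1.0, -0.031, -0.001]
wrist_force: [-0.7, -0.1, -0.1]
grip_width: 0.0395
grasp_force: 12.0
[0.55427737 0.29425538]
after turn: shift cm [  9.45 -42.62   2.45] | now-frame shift [  9.5  -42.6    2.47] turn [-0.0008  0.0018  0.0011] | t 28.65 pos [ 0.4332 -0.1251  0.1529] F [-0.7 -0.1 -0.1] w 0.0395 gf 12.0 j [-0.4   0.53  0.92  2.09 -0.59  0.81 -0.76]
```

```bash

python3 -m creep '[[[0.5,-2,0],[0,0,0],3.5],[[0.9,-4,0],[0,0,0],3.5],[[0.9,-4,0],[0,0,0],3.5],[[0.9,-4,0],[0,0,0],3.5],[[0.9,-4,0],[0,0,0],3.5],[[0.9,-4,0],[0,0,0],3.5],[[0.9,-4,0],[0,0,0],3.5],[[0.9,-4,0],[0,0,0],3.5],[[0.9,-4,0],[0,0,0],3.5],[[0.9,-4,0],[0,0,0],3.5],[[0.9,-4,0],[0,0,0],3.5],[[0,0,0],[0,0,0],3.5]]'|head -2
python3 -m creep '[[[0,-0.6,1],[0,0,0],3.5],[[0,0,1],[0,0,0],3.5],[[0,0,0],[0,0,0],3.5],[[0,0,0],[0,0,0],3.5],[[0,0,0],[0,0,0],3.5]]'|head -3
python3 -c "from h import *;to(.5543,.2943,0.116,86.4)"
```

```text
t: 29.85
tool_pos: [0.5538, 0.2942, 0.1501]
t: 30.35
tool_pos: [0.5556, 0.2924, 0.1342]
tool_rot: [-0.0, 0.999, -0.032, 0.0]
after turn: shift cm [-0.14 -0.18  6.98] | now-frame shift [-0.14 -0.18  6.98] turn [-0.0001 -0.0003 -0.0009] | t 30.35 pos [0.5556 0.2924 0.1342] F [0.2 0.9 0.1] w 0.0391 gf 12.0 j [-1.02  0.81  0.91  1.64 -0.72  1.06 -1.53]
```

```bash

python3 -m creep '[[[-0.1,-0.18,1.5],[0,0,0],3.5],[[0,0,2],[0,0,0],3.5],[[0,0,1.5],[0,0,0],3.5],[[0,0,1],[0,0,0],3.5],[[0,0,0.5],[0,0,0],3.5],[[0,0,0],[0,0,0],3.5],[[0,0,0.2],[0,0,0],3.5],[[0,0,0],[0,0,0],3.5]]'
python3 -m creep '[[[0,0,0.15],[0,0,0],3.5],[[0,0,0.1],[0,0,0],3.5],[[0,0,0],[0,0,0],3.5]]'
```

```text
t: 31.15
tool_pos: [0.5548, 0.2953, 0.0673]
tool_rot: [-0.0, 1.0, -0.031, 0.0]
wrist_force: [-0.1, -0.3, -1.3]
grip_width: 0.0394
grasp_force: 12.0
t: 31.45
tool_pos: [0.5545, 0.2953, 0.0645]
tool_rot: [-0.0, 1.0, -0.031, 0.0]
wrist_force: [0.2, -0.3, 0.8]
grip_width: 0.0389
grasp_force: 12.0
```

```bash

python3 -m creep '[[[0,0,0.05],[0,0,0],3.5],[[0,0,0],[0,0,0],3.5],[[0,0,0],[0,0,0],5.5],[[0,0,0],[0,0,0],5.5],[[0,0,0],[0,0,0],5.5],[[0,0,-1],[0,0,0],5.5],[[0,0,-2],[0,0,0],5.5],[[0,0,-4],[0,0,0],5.5],[[0,0,-2],[0,0,0],5.5],[[0,0,0],[0,0,0],5.5],[[0,0,0],[0,0,0],5.5]]'
python3 -c "from h import *;to(.434,-.2505,0.16,86.4)"
```

```text
t: 32.55
tool_pos: [0.5542, 0.2954, 0.1541]
tool_rot: [-0.0, 1.0, -0.031, 0.0]
wrist_force: [-0.4, -0.2, -1.0]
grip_width: 0.0549
grasp_force: 0.0
after turn: shift cm [-8.57 55.24  4.57] | now-frame shift [-8.61 55.24  4.53] turn [-0.0007  0.      0.0008] | t 32.55 pos [0.5542 0.2954 0.1541] F [-0.4 -0.2 -1. ] w 0.0549 gf 0.0 j [-1.04  0.79  0.93  1.62 -0.69  1.09 -1.55]
```

```bash

python3 -m creep '[[[0,0,0],[0,0,-0.149],5.5],[[0,0,0],[0,0,-0.149],5.5],[[0,0,0],[0,0,-0.149],5.5],[[0,0,0],[0,0,-0.149],5.5],[[0,0,0],[0,0,-0.149],5.5],[[0,0,0],[0,0,-0.149],5.5],[[0,0,0],[0,0,-0.149],5.5],[[0,0,0],[0,0,-0.149],5.5],[[0,0,0],[0,0,-0.149],5.5],[[0,0,0],[0,0,-0.149],5.5],[[0,0,0],[0,0,-0.144],5.5],[[0,0,0],[0,0,0],5.5]]'|head -3
python3 -c "from h import *;to(.434,-.2505,0.16,0)"
```

```text
t: 33.75
tool_pos: [0.5533, 0.2949, 0.1525]
tool_rot: [-0.001, 0.707, 0.708, -0.001]
after turn: shift cm [-54.54 -11.93   4.41] | now-frame shift [-54.52 -11.99   4.46] turn [-0.0028  0.0004  0.0014] | t 33.75 pos [0.5533 0.2949 0.1525] F [-0.4  1.  -0.1] w 0.055 gf 0.0 j [-0.82  0.66  0.48  1.61 -0.35  0.96 -0.22]
```

```bash

python3 -m creep '[[[-2.5,-0.5,0],[0,0,0],5.5],[[-4.6,-1,0],[0,0,0],5.5],[[-4.6,-1,0],[0,0,0],5.5],[[-4.6,-1,0],[0,0,0],5.5],[[-4.6,-1,0],[0,0,0],5.5],[[-4.6,-1,0],[0,0,0],5.5],[[-4.6,-1,0],[0,0,0],5.5],[[-4.6,-1,0],[0,0,0],5.5],[[-4.6,-1,0],[0,0,0],5.5],[[-4.6,-1,0],[0,0,0],5.5],[[-4.6,-1,0],[0,0,0],5.5],[[-4.6,-1,0],[0,0,0],5.5]]'|head -1
python3 -m creep '[[[-1.4,-0.5,1.5],[0,0,0],5.5],[[0,0,1.5],[0,0,0],5.5],[[0,0,0],[0,0,0],5.5],[[0,0,0],[0,0,0],5.5],[[0,0,0],[0,0,0],5.5]]'|head -2
python3 -c "from h import *;to(.434,-.2505,0.04,0)"
```

```text
t: 34.95
t: 35.45
tool_pos: [0.4354, -0.2494, 0.1242]
after turn: shift cm [-0.11 -0.14 13.58] | now-frame shift [-0.11 -0.14 13.58] turn [ 0.0003 -0.      0.0011] | t 35.45 pos [ 0.4354 -0.2494  0.1242] F [ 0.3 -0.2  0.1] w 0.0549 gf 0.0 j [ 0.16  0.52  0.45  1.99 -0.34  0.71  0.82]
```

```bash

python3 -m creep '[[[-0.1,-0.14,3],[0,0,0],5.5],[[0,0,3],[0,0,0],5.5],[[0,0,3],[0,0,0],5.5],[[0,0,2],[0,0,0],5.5],[[0,0,1.5],[0,0,0],5.5],[[0,0,1],[0,0,0],5.5],[[0,0,0],[0,0,0],5.5],[[0,0,0],[0,0,0],5.5]]'
python3 -m creep '[[[0,0,0],[0,0,0],3],[[0,0,0],[0,0,0],3],[[0,0,0],[0,0,0],3],[[0,0,0],[0,0,0],3],[[0,0,0],[0,0,0],3],[[0,0,0],[0,0,0],3]]' 12
python3 -c "from h import *;to(.434,-.2505,0.04,0)"
```

```text
t: 36.25
tool_pos: [0.4341, -0.251, -0.0106]
tool_rot: [0.0, 0.707, 0.708, 0.0]
wrist_force: [-0.6, -0.0, -0.7]
grip_width: 0.0551
grasp_force: 0.0
t: 36.85
tool_pos: [0.4337, -0.251, -0.0107]
tool_rot: [0.0, 0.707, 0.707, 0.0]
wrist_force: [-0.9, 0.6, 6.8]
grip_width: 0.0326
grasp_force: 12.0
after turn: shift cm [0.05 0.03 0.09] | now-frame shift [0.05 0.03 0.09] turn [0.0005 0.     0.0008] | t 36.85 pos [ 0.4337 -0.251  -0.0107] F [-0.9  0.6  6.8] w 0.0326 gf 12.0 j [ 0.29  0.74  0.27  2.08 -0.49  0.39  0.95]
```

```bash

python3 -m creep '[[[0,0,-0.5],[0,0,0],3],[[0,0,-1.5],[0,0,0],3],[[0,0,-3],[0,0,0],3],[[0,0,-3],[0,0,0],3],[[0,0,-3],[0,0,0],3],[[0,0,-2],[0,0,0],3],[[0,0,0],[0,0,0],3],[[0,0,0],[0,0,0],3]]'|head -3
python3 -c "from h import *;to(.676,-.035,0.172,0)"
```

```text
t: 37.65
tool_pos: [0.4335, -0.2505, 0.1187]
tool_rot: [-0.0, 0.707, 0.708, 0.0]
after turn: shift cm [21.55 24.25 -0.17] | now-frame shift [21.52 24.28 -0.16] turn [ 0.0002 -0.0002  0.0015] | t 37.65 pos [ 0.4335 -0.2505  0.1187] F [ 0.4  0.2 -1.8] w 0.0329 gf 12.0 j [ 0.16  0.53  0.45  1.99 -0.36  0.69  0.84]
```

```bash

python3 -m creep '[[[0.5,0.6,0],[0,0,0],3],[[1.5,1.7,0],[0,0,0],3],[[2.5,2.8,0],[0,0,0],3],[[2.5,2.8,0],[0,0,0],3],[[2.5,2.8,0],[0,0,0],3],[[2.5,2.8,0],[0,0,0],3],[[2.5,2.8,0],[0,0,0],3],[[2.5,2.8,0],[0,0,0],3],[[2.5,2.8,0],[0,0,0],3],[[1.5,1.8,0],[0,0,0],3],[[0.5,0.6,0],[0,0,0],3],[[0,0,0],[0,0,0],3]]'|head -1
python3 -m creep '[[[0,0,1],[0,0,0],3],[[0,0,1],[0,0,0],3],[[0,0,0],[0,0,0],3],[[0,0,0],[0,0,0],3]]'|head -1
python3 - <<'E'
from h import *
to(.676,-.035,0.053,0)
t=cam('top');s=cam('scene')
a=t['frame'][90:240,180:380];b=s['frame'][200:320,170:330]
cv2.imwrite('pics/d1.png',np.hstack([cv2.resize(q,(400,300),interpolation=cv2.INTER_CUBIC) for q in(a,b)]))
E
```

```text
t: 38.85
t: 39.25
after turn: shift cm [0.14 0.05 9.7 ] | now-frame shift [0.14 0.06 9.7 ] turn [-0.0013 -0.     -0.0003] | t 39.25 pos [ 0.6755 -0.0364  0.0984] F [ 0.5  0.3 -0.8] w 0.0324 gf 12.0 j [-0.24  0.79  0.46  1.51 -0.41  0.93  0.35]
```

View pics/d1.png

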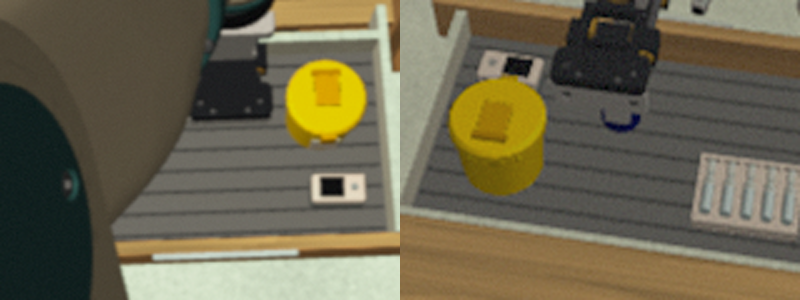

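The dropper is held upright over the gap in the drawer. The tub lid is centred at about (326,99) in the top crop and (498,120) in the scene crop; I'll triangulate it.

```bash
python3 - <<'E'
from h import *
t=cam('top');s=cam('scene')
print('tub',tri(t,(343,139.5),s,(209.2,248)))
for c,roi in((t,(315,110,60,60)),(s,(170,225,60,60))):
    F=c['frame'].astype(int);x,y,w,h=roi
    m=((F[...,2]>F[...,0]+90)).astype(np.uint8);mm=m*0;mm[y:y+h,x:x+w]=m[y:y+h,x:x+w]
    ys,xs=np.nonzero(mm);
    wid=[(r,xs[ys==r].min(),xs[ys==r].max()) for r in range(ys.min(),ys.max()+1,3)];print(wid)
# where lid of d=85 at centre (.676,y) projects
for X in((.676,-.145,.089),(.668,-.146,.089),(.676,-.144,.08)):
  for c in(t,s): 
    e=np.array([proj(c,np.array(X)+.0425*np.array([np.cos(a),np.sin(a),0])) for a in np.linspace(0,6.28,60)]);print(X,e.min(0).round(1),e.max(0).round(1))
k=lambda u,v,c,z:ray(c,u,v,z)
# cradle corners scene (near-top edge): left/right rear corners
print(k(170+300/2.5,200+155/2.5,s,.034),k(170+292/2.5,200+222/2.5,s,.034))
E
```

```text
tub (array([ 0.6732, -0.1472,  0.0749]), [array([-0.8,  0.1]), array([-0.6, -0.1])])
[(120, np.int64(337), np.int64(347)), (123, np.int64(331), np.int64(354)), (126, np.int64(327), np.int64(357)), (129, np.int64(325), np.int64(360)), (132, np.int64(324), np.int64(361)), (135, np.int64(323), np.int64(362)), (138, np.int64(323), np.int64(362)), (141, np.int64(323), np.int64(362)), (144, np.int64(323), np.int64(362)), (147, np.int64(323), np.int64(361)), (150, np.int64(323), np.int64(359)), (153, np.int64(324), np.int64(356)), (156, np.int64(325), np.int64(352)), (159, np.int64(327), np.int64(347)), (162, np.int64(331), np.int64(333))]
[(230, np.int64(212), np.int64(216)), (233, np.int64(200), np.int64(219)), (236, np.int64(196), np.int64(223)), (239, np.int64(193), np.int64(226)), (242, np.int64(191), np.int64(227)), (245, np.int64(190), np.int64(227)), (248, np.int64(190), np.int64(227)), (251, np.int64(190), np.int64(227)), (254, np.int64(191), np.int64(226)), (257, np.int64(192), np.int64(226)), (260, np.int64(195), np.int64(226)), (263, np.int64(197), np.int64(226)), (266, np.int64(198), np.int64(226)), (269, np.int64(198), np.int64(224)), (272, np.int64(199), np.int64(222)), (275, np.int64(203), np.int64(218))]
(0.676, -0.145, 0.089) [321.5 116.7] [362.6 155.5]
(0.676, -0.145, 0.089) [188.7 229.6] [228.6 261.7]
(0.668, -0.146, 0.089) [322.2 120.3] [363.3 159.2]
(0.668, -0.146, 0.089) [189.3 226.7] [229.  258.5]
(0.676, -0.144, 0.08) [320.6 118.5] [361.2 156.9]
(0.676, -0.144, 0.08) [189.6 232.1] [229.3 264.2]
[0.65211589 0.02940949 0.034     ] [0.72130903 0.03252321 0.034     ]
```

```bash

python3 -m creep '[[[0.1,0.1,1],[0,0,0],3],[[0,0,2],[0,0,0],3],[[0,0,2],[0,0,0],3],[[0,0,2],[0,0,0],3],[[0,0,1.2],[0,0,0],3],[[0,0,0.6],[0,0,0],3],[[0,0,0.3],[0,0,0],3],[[0,0,0],[0,0,0],3],[[0,0,0],[0,0,0],3]]'
python3 -m creep '[[[0,0,0.2],[0,0,0],3],[[0,0,0.2],[0,0,0],3],[[0,0,0.1],[0,0,0],3],[[0,0,0],[0,0,0],3]]'
```

```text
t: 40.35
tool_pos: [0.678, -0.0348, 0.0087]
tool_rot: [0.001, 0.707, 0.707, 0.0]
wrist_force: [0.3, 0.4, -0.6]
grip_width: 0.033
grasp_force: 12.0
t: 40.75
tool_pos: [0.6772, -0.0347, 0.0027]
tool_rot: [-0.0, 0.707, 0.707, -0.0]
wrist_force: [-0.3, 0.1, -0.2]
grip_width: 0.0328
grasp_force: 12.0
```

```bash

python3 -m creep '[[[0,0,0.1],[0,0,0],3],[[0,0,0.05],[0,0,0],3],[[0,0,0],[0,0,0],3]]'
```

```text
t: 41.05
tool_pos: [0.6774, -0.0347, 0.0014]
tool_rot: [0.0, 0.707, 0.707, 0.0]
wrist_force: [-0.5, -0.2, 0.5]
grip_width: 0.0324
grasp_force: 12.0
```

```bash

python3 -m creep '[[[0,0,0.06],[0,0,0],3],[[0,0,0],[0,0,0],3]]'
```

```text
t: 41.25
tool_pos: [0.6773, -0.0347, 0.0014]
tool_rot: [-0.0, 0.707, 0.707, 0.0]
wrist_force: [-1.8, -0.2, 4.4]
grip_width: 0.0327
grasp_force: 12.0
```

```bash

python3 -m creep '[[[0,0,0],[0,0,0],4.2],[[0,0,0],[0,0,0],4.8],[[0,0,0],[0,0,0],5],[[0,0,0],[0,0,0],5],[[0,0,-1],[0,0,0],5],[[0,0,-2],[0,0,0],5],[[0,0,-3],[0,0,0],5],[[0,0,-4],[0,0,0],5],[[0,0,-3],[0,0,0],5],[[0,0,-1.5],[0,0,0],5],[[0,0,0],[0,0,0],5]]'|head -2
python3 - <<'E'
from h import *
to(.427,.0035,0.1,82)
c=cam('top'); F=cv2.GaussianBlur(c['frame'],(3,3),0).astype(int)
E
```

```text
t: 42.35
tool_pos: [0.6789, -0.035, 0.1484]
after turn: shift cm [25.48  0.3  10.  ] | now-frame shift [  3.87 -25.23   9.88] turn [ 0.0037  0.0034 -1.4301] | t 42.35 pos [ 0.6789 -0.035   0.1484] F [ 0.3  0.8 -0.2] w 0.0501 gf 0.0 j [-0.25  0.74  0.49  1.46 -0.38  1.03  0.32]
```

```bash

python3 -m creep '[[[0,0,0],[0,0,-0.143],4],[[0,0,0],[0,0,-0.143],4],[[0,0,0],[0,0,-0.143],4],[[0,0,0],[0,0,-0.143],4],[[0,0,0],[0,0,-0.143],4],[[0,0,0],[0,0,-0.143],4],[[0,0,0],[0,0,-0.143],4],[[0,0,0],[0,0,-0.143],4],[[0,0,0],[0,0,-0.143],4],[[0,0,0],[0,0,-0.143],4]]'|head -1
python3 -m creep '[[[2,0,0],[0,0,0],4],[[4,0,0],[0,0,0],4],[[4,0,0],[0,0,0],4],[[4,0,0],[0,0,0],4],[[4,0,0],[0,0,0],4],[[4,0,0],[0,0,0],4],[[3,0,2],[0,0,0],4],[[0.5,0,3],[0,0,0],4],[[0,0,2],[0,0,0],4],[[0,0,0],[0,0,0],4],[[0,0,0],[0,0,0],4],[[0,0,0],[0,0,0],4]]'|head -2
python3 -c "from h import *;to(.427,.0035,0.022,82)"
```

```text
t: 43.4
t: 44.6
tool_pos: [0.4252, 0.0009, 0.076]
after turn: shift cm [-0.14  0.28 10.56] | now-frame shift [-0.14  0.28 10.56] turn [ 0.0002  0.0003 -0.0002] | t 44.6 pos [0.4252 0.0009 0.076 ] F [ 0.6  0.7 -0.2] w 0.0399 gf 0.0 j [-0.12  0.49  0.07  2.22 -0.08  0.44  1.45]
```

```bash

python3 -m creep '[[[-0.14,0.28,2],[0,0,0],4],[[0,0,2.5],[0,0,0],4],[[0,0,2.5],[0,0,0],4],[[0,0,1.5],[0,0,0],4],[[0,0,1],[0,0,0],4],[[0,0,0],[0,0,0],4],[[0,0,0],[0,0,0],4],[[0,0,0],[0,0,0],4]]'
python3 -c "from h import *;to(.427,.0035,0.022,82)"
```

```text
t: 45.4
tool_pos: [0.4258, 0.0048, -0.0107]
tool_rot: [-0.003, 0.07, 0.998, 0.002]
wrist_force: [0.1, 0.4, 0.1]
grip_width: 0.04
grasp_force: 0.0
after turn: shift cm [-0.14 -0.11  1.89] | now-frame shift [-0.15 -0.12  1.89] turn [ 0.0028 -0.0059  0.0001] | t 45.4 pos [ 0.4258  0.0048 -0.0107] F [0.1 0.4 0.1] w 0.04 gf 0.0 j [-0.2   0.69  0.18  2.27 -0.53  0.23  1.89]
```

Joint 6 is at its limit (0.23) this close to the base, so I'll grip the snapper about 18 mm off-centre toward its far end.

```bash

python3 -m creep '[[[-1,-0.06,-1],[0,0,0],4],[[-1,-0.06,0],[0,0,0],4],[[0,0,0],[0,0,0],4],[[0,0,0.5],[0,0,0],4],[[0,0,0.5],[0,0,0],4],[[0,0,0],[0,0,0],4],[[0,0,0],[0,0,0],4]]'
python3 -c "from h import *;to(.446,.0009,0.022,82)"
```

```text
t: 46.1
tool_pos: [0.444, 0.0007, -0.012]
tool_rot: [-0.004, 0.07, 0.998, 0.001]
wrist_force: [0.3, -0.7, 0.1]
grip_width: 0.0401
grasp_force: 0.0
after turn: shift cm [-0.2   0.05  1.76] | now-frame shift [-0.21  0.05  1.76] turn [ 0.0021 -0.0086 -0.0007] | t 46.1 pos [ 0.444   0.0007 -0.012 ] F [ 0.3 -0.7  0.1] w 0.0401 gf 0.0 j [-0.2   0.7   0.21  2.22 -0.53  0.28  1.9 ]
```

```bash

python3 -m creep '[[[-0.1,0.05,0.6],[0,0,0],4],[[-0.1,0,0.6],[0,0,0],4],[[0,0,0.4],[0,0,0],4],[[0,0,0],[0,0,0],4],[[0,0,0],[0,0,0],4]]'
python3 -c "from h import *;to(.446,.0009,0.022,82)"
```

```text
t: 46.6
tool_pos: [0.4464, 0.0009, -0.0277]
tool_rot: [-0.004, 0.07, 0.998, 0.001]
wrist_force: [0.5, 0.1, 1.0]
grip_width: 0.0399
grasp_force: 0.0
after turn: shift cm [ 0.04 -0.01  0.19] | now-frame shift [ 0.04 -0.01  0.19] turn [ 0.002  -0.0077 -0.0006] | t 46.6 pos [ 0.4464  0.0009 -0.0277] F [0.5 0.1 1. ] w 0.0399 gf 0.0 j [-0.2   0.74  0.2   2.21 -0.59  0.25  1.96]
```

```bash

python3 -m creep '[[[0,0,0.1],[0,0,0],1.2],[[0,0,0],[0,0,0],1.2],[[0,0,0],[0,0,0],1.2],[[0,0,0],[0,0,0],1.2],[[0,0,0],[0,0,0],1.2],[[0,0,0],[0,0,0],1.2]]' 45
python3 -m creep '[[[0,0,-0.5],[0,0,0],1.2],[[0,0,-1],[0,0,0],1.2],[[-1,0,-2],[0,0,0],1.2],[[-2,0,-3],[0,0,0],1.2],[[-2,0,-3],[0,0,0],1.2],[[0,0,-2],[0,0,0],1.2],[[0,0,0],[0,0,0],1.2],[[0,0,0],[0,0,0],1.2]]'
python3 -c "from h import *;to(.612,.0747,0.14,0.4)"
```

```text
t: 47.2
tool_pos: [0.4467, 0.001, -0.0285]
tool_rot: [-0.003, 0.07, 0.998, 0.001]
wrist_force: [-0.0, 0.1, 0.9]
grip_width: 0.0153
grasp_force: 45.0
t: 48.0
tool_pos: [0.4963, -0.0059, 0.0862]
tool_rot: [-0.004, 0.07, 0.998, 0.002]
wrist_force: [-0.4, -0.3, -1.0]
grip_width: 0.0155
grasp_force: 45.0
after turn: shift cm [ 7.98 11.63 -0.22] | now-frame shift [-10.33   9.59  -0.27] turn [-0.0031 -0.0081  1.4241] | t 48.0 pos [ 0.4963 -0.0059  0.0862] F [-0.4 -0.3 -1. ] w 0.0155 gf 45.0 j [-0.35  0.59  0.46  2.03 -0.44  0.63  1.83]
```

```bash

python3 -m creep '[[[0,0,-0.4],[0,0,0.1424],1.2],[[0,0,-0.4],[0,0,0.1424],1.2],[[0,0,-0.4],[0,0,0.1424],1.2],[[0,0,-0.4],[0,0,0.1424],1.2],[[0,0,-0.4],[0,0,0.1424],1.2],[[0,0,0],[0,0,0.1424],1.2],[[0,0,0],[0,0,0.1424],1.2],[[0,0,0],[0,0,0.1424],1.2],[[0,0,0],[0,0,0.1424],1.2],[[0,0,0],[0,0,0.1424],1.2],[[0,0,0],[0,0,0],1.2],[[0,0,0],[0,0,0],1.2]]' | head -3
python3 -c "from h import *;to(.612,.0557,0.12,0.4)"
```

```text
t: 49.2
tool_pos: [0.4959, -0.0063, 0.1051]
tool_rot: [-0.004, 0.704, 0.711, -0.002]
after turn: shift cm [ 6.12 11.65  3.67] | now-frame shift [ 6.08 11.71  3.58] turn [-0.0092 -0.0029  0.0029] | t 49.2 pos [ 0.4959 -0.0063  0.1051] F [-0.2 -0.2 -1.1] w 0.0153 gf 45.0 j [-0.61  0.69  0.9   2.02 -0.75  0.82  0.74]
```

```bash

python3 -m creep '[[[0.6,1.2,0],[0,0,0],1.2],[[1.2,2.3,0],[0,0,0],1.2],[[1.5,3,0],[0,0,0],1.2],[[1.5,3,1],[0,0,0],1.2],[[0.9,1.6,1],[0,0,0],1.2],[[0.4,0.6,1],[0,0,0],1.2],[[0,0,0],[0,0,0],1.2],[[0,0,0],[0,0,0],1.2],[[0,0,0],[0,0,0],1.2]]' | head -2
python3 - <<'E'
from h import *
to(.612,.0557,0.034,0.4)
t=cam('top');s=cam('scene')
print(proj(t,(.612,.0747,.10)),proj(s,(.612,.0747,.1)))
a=t['frame'][90:240,160:360];b=s['frame'][170:290,220:380]
cv2.imwrite('pics/s1.png',np.hstack([cv2.resize(q,(400,300),interpolation=cv2.INTER_CUBIC) for q in(a,b)]))
E
```

```text
t: 50.1
tool_pos: [0.6127, 0.0543, 0.0761]
after turn: shift cm [ 0.14 -0.07  9.37] | now-frame shift [ 0.11 -0.01  9.37] turn [-0.0068 -0.0031 -0.0017] | t 50.1 pos [0.6127 0.0543 0.0761] F [-0.8  0.2 -0.4] w 0.0155 gf 45.0 j [-0.61  0.86  0.86  1.72 -0.79  0.95  0.58]
(np.float64(235.62934233972902), np.float64(167.47366058184042)) (np.float64(314.3117244757558), np.float64(232.5689155834379))
```

View pics/s1.png

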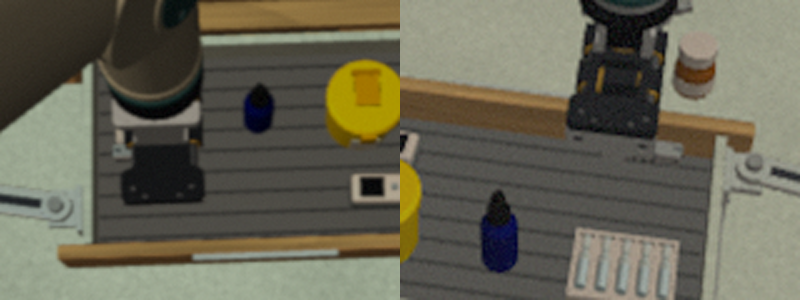

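The dropper stands upright between tub and cradle. The snapper's right end is at (682,150) in the scene crop; I'll compute where that puts its centre.

```bash
python3 - <<'E'
from h import *
s=cam('scene');t=cam('top')
print(ray(s,332.8,230,.112), 'dropper tip',tri(t,(160+260/2,90+87/2),s,(220+98/2.5,170+193/2.5)))
for z in(.034,): print('cradle corners TL,TR,BR,BL',[ray(s,220+x/2.5,170+y/2.5,z).round(4).tolist() for x,y in((173,231),(279,240))])
g=s['frame'][222:238,318:342].astype(int).mean(2).astype(int);print(g)
E
```

```text
[0.60761138 0.11338537 0.112     ] dropper tip (array([ 0.6768, -0.0356,  0.1088]), [array([-0.6,  0.1]), array([-0.4, -0.1])])
cradle corners TL,TR,BR,BL [[0.6535, 0.0278, 0.034], [0.6471, 0.1219, 0.034]]
[[ 28  33  32  33  27  59  69  71  64  63  66  62  62  67  69  68  65  67
   67  67  60  64  69  71]
 [ 14  28  25  16  37  54  65  65  66  65  62  63  63  68  65  65  63  71
   69  70  68  66  68  70]
 [  9  17  21  23  42  65  71  67  64  72  66  66  67  65  67  66  65  67
   63  68  69  68  67  68]
 [ 43  44  43  58  68  68  71  69  71  64  71  70  68  69  69  67  65  66
   67  68  67  65  72  67]
 [ 74  71  74  77  92  97 102  99  86  86  76  73  68  64  67  71  70  69
   71  68  69  70  70  67]
 [ 77  84  87  81 100 117 122 116 113 107 104 102 101 101  90  73  69  67
   71  69  69  72  71  68]
 [ 54  73  86  83 102 115 116 121 118 118 120 114 111 109 111  88  70  67
   70  68  70  67  67  67]
 [ 59  75  84  83 107 123 117 118 118 120 120 109  90  79  98  86  66  74
   68  67  72  71  75  70]
 [ 77  82  85  84 110 121 120 121 118 117 121 116 110 104  96  81  68  70
   71  71  67  64  70  72]
 [ 86  85  82  85 101 110 120 115 122 122 121 121 124 120 106  78  63  69
   70  68  70  70  68  66]
 [ 80  84  94  81  84  86  94  94  97 101 102 105 112 112 102  78  78  77
   80  74  73  76  70  66]
 [ 71  78  80  69  73  74  71  71  73  76  81  80  84  96  86  81  78  82
   81  84  81  78  80  78]
 [ 54  69  54  59  68  79  75  74  75  75  69  67  64  73  79  82  81  84
   83  82  81  83  83  82]
 [ 71  70  61  61  65  68  67  72  66  69  70  63  64  72  74  80  80  84
   85  85  81  83  82  83]
 [ 84  78  77  79  73  74  72  75  67  74  74  76  71  73  66  66  70  69
   72  79  77  78  78  78]
 [ 83  83  85  77  84  81  85  82  83  81  80  79  77  77  70  71  65  67
   66  62  66  68  65  69]]
```

```bash

python3 -m creep '[[[-0.13,0,1],[-0.006,-0.003,0],1.2],[[0,0,2],[0,0,0],1.2],[[0,0,2],[0,0,0],1.2],[[0,0,2],[0,0,0],1.2],[[0,0,1.2],[0,0,0],1.2],[[0,0,0.5],[0,0,0],1.2],[[0,0,0],[0,0,0],1.2],[[0,0,0],[0,0,0],1.2]]'
python3 -c "from h import *;to(.613,.053,0.0351,0.4)"
```

```text
t: 51.1
tool_pos: [0.6139, 0.0539, -0.0109]
tool_rot: [0.0, 0.705, 0.709, 0.0]
wrist_force: [0.4, 0.2, -2.0]
grip_width: 0.0156
grasp_force: 45.0
after turn: shift cm [-0.09 -0.09  0.56] | now-frame shift [-0.09 -0.09  0.56] turn [ 0.0004 -0.     -0.0004] | t 51.1 pos [ 0.6139  0.0539 -0.0109] F [ 0.4  0.2 -2. ] w 0.0156 gf 45.0 j [-0.56  0.97  0.76  1.76 -0.91  0.8   0.66]
```

```bash

python3 -m creep '[[[-0.09,-0.05,0.2],[0,0,0],1.2],[[0,0,0.2],[0,0,0],1.2],[[0,0,0.1],[0,0,0],1.2],[[0,0,0],[0,0,0],1.2]]'|grep -E "pos|wrist"
python3 -m creep '[[[0,0,0.1],[0,0,0],1.2],[[0,0,0],[0,0,0],1.2]]'|grep -E "pos|wrist"
```

```text
tool_pos: [0.6131, 0.0532, -0.0162]
wrist_force: [0.4, -0.6, 0.7]
tool_pos: [0.6131, 0.0532, -0.0164]
wrist_force: [-1.8, 0.6, 6.8]
```

```bash

python3 -m creep '[[[0,0,-0.05],[0,0,0],2],[[0,0,0],[0,0,0],2.8],[[0,0,0],[0,0,0],2.8],[[0,0,0],[0,0,0],2.8],[[0,0,-1],[0,0,0],2.8],[[0,0,-2],[0,0,0],2.8],[[0,0,-4],[0,0,0],2.8],[[0,0,-4],[0,0,0],2.8],[[0,0,-4],[0,0,0],2.8],[[0,-3,-2],[0,0,0],2.8],[[0,-4,0],[0,0,0],2.8],[[0,-4,0],[0,0,0],2.8]]'|head -2
python3 -m creep '[[[0,-4,0],[0,0,0],2.8],[[0,-4,0],[0,0,0],2.8],[[0,-2,0],[0,0,0],2.8],[[-3,0,0],[0,0,0],2.8],[[-4,0,0],[0,0,0],2.8],[[-4,0,0],[0,0,0],2.8],[[-4,0,0],[0,0,0],2.8],[[-4,0,0],[0,0,0],2.8],[[-4,0,0],[0,0,0],2.8],[[-4,0,0],[0,0,0],2.8],[[0,0,0],[0,0,0],2.8],[[0,0,0],[0,0,0],2.8]]'|head -2
python3 - <<'E'
from h import *
t=cam('top');s=cam('scene');cv2.imwrite('/tmp/t.png',t['frame']);cv2.imwrite('/tmp/s.png',s['frame'])
a=t['frame'][110:230,100:340];b=s['frame'][170:320,180:480]
cv2.imwrite('pics/f1.png',np.vstack([cv2.resize(a,(600,300),interpolation=cv2.INTER_CUBIC),cv2.resize(b,(600,300),interpolation=cv2.INTER_CUBIC)]))
E
```

```text
t: 52.9
tool_pos: [0.5023, 0.0521, 0.1543]
t: 54.1
tool_pos: [0.4043, -0.219, 0.1535]
```

View pics/f1.png

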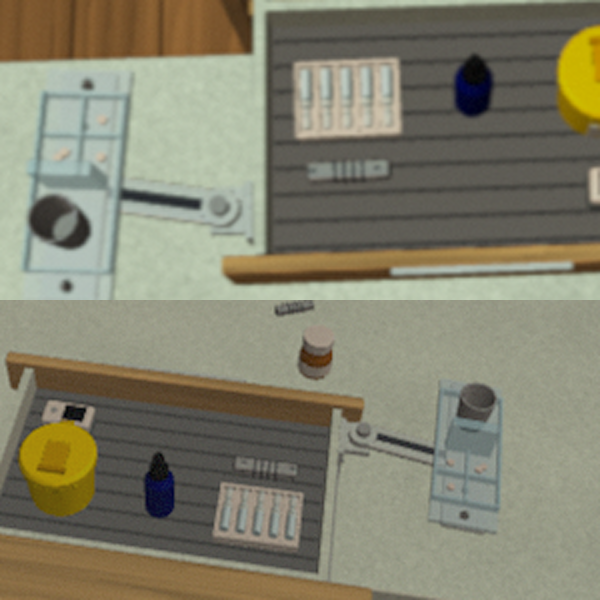

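The picture shows the tray seated with both pins in its holes ((88,83) and (67,287) in the upper half) and the cup upright in the large pocket. The dropper stands between tub and cradle, and the snapper is parallel to the cradle, about 2 cm in front and centred on it (mid x 349 against 348).

```bash
python3 -c "
from cell import manip
print(manip.close_job())"
```

```text
the job is handed in; nothing more can be done
None
```

I handed the job in at about 54 s: tray seated on both pins, then the cup upright in its pocket, dropper upright midway between tub and cradle, snapper centred about 2 cm in front of the cradle, and the amber bottle and oximeter left untouched.

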